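Line up timber samples on the sawing board and lay the try square for the cut

TASK

Set up the next batch of timber samples for cutting: first clear every short offcut off the sawing board into the grey crate, then lay all the long samples from the mat flat and side by side on the board, pushed tight together against the back fence with their right-hand ends home against the end stop. Last, lay the try square flat across them with its stock flush against the front edge of the nearest sample and the outer edge of its blade in line with the saw slot in the fence, let go, and leave it there. Leave the jar, the bottle and the vial rack where they stand.

Things in the scene. Friction and masses are not known exactly. Their poses are not given: they have to be found in the camera images.
- hook: brown fibreboard sawing board (bench hook) with light wood fence and stop, screwed to the bench: base 200 (x) x 240 (y) x 12 mm thick. Origin at the centre of its underside, z up, base top at z = 0.012; x points away from the robot, to the back fence along the far edge (front face at x = 0.075, 25 mm deep, top at z = 0.027). Left (+y) and near sides are open.
- stop (a point): middle of the end stop's face, which looks to the board's +y (left); the stop is a wood strip on the board's right-hand edge, 25 mm thick, its face at y = -0.095 in the board's frame, from x = -0.06 to the fence, top at z = 0.027
- slot (a point): foot of the 4 mm wide saw slot at the fence's front face, at x = 0.075, y = -0.035 in the board's frame (60 mm from the end stop); the slot cuts straight through the fence along x and goes on towards the robot as a dark line across the base
- mat: thin grey bench mat, fixed, 250 x 260 x 2 mm, on which the long samples start, left or right of the sawing board. Origin at the centre of its underside.
- crate: open grey plastic crate for offcuts, fixed, 150 (x) x 220 (y) x 95 mm high, walls and floor 4 mm. Origin at the centre of its underside, z up. It stands on the side where the mat is not.
- square: loose try square, 140 g. Dark wood stock 20 (x) x 110 (y) x 18 mm (z), origin at its centre; steel blade 36 wide, 2.5 mm thick, at half height, standing 150 mm out along +x at the stock's -y end: outer edge at y = -0.055, inner at -0.019. Centre of mass x = 0.065, y = -0.028. Starts on the bench beyond the crate, blade to the robot's right or aslant, the tip sagging to the bench (3 deg).
- square_face (a point): centre of the stock's inner face (the face from which the blade stands out), on the square at x = +0.010, y = 0, z = 0
- square_heel (a point): where the blade's outer edge leaves the stock, on the square at x = +0.010, y = -0.055, z = 0
- jar: bystander: capped glass specimen jar, 68 mm across, 100 mm tall, on the bench beyond the mat. Origin at the centre of its underside.
- bottle: bystander: white reagent bottle, 60 mm across, 170 mm tall, beyond the sawing board. Origin at the centre of its underside.
- vial_rack: bystander: white rack of small vials, 65 x 110 x 57 mm, beyond the sawing board. Origin at the centre of its underside.
- sample_1: loose batten of plain treated timber, 190 long x 38 wide x 22 mm thick, 65 to 125 g (moisture varies). Origin at its centre, x along its length, y across its width, z through its thickness; both ends are alike. Starts flat on the grey mat; all long samples are alike, and two or three of them are present.
- sample_2: loose batten of plain treated timber, 190 long x 38 wide x 22 mm thick, 65 to 125 g (moisture varies). Origin at its centre, x along its length, y across its width, z through its thickness; both ends are alike. Starts flat on the grey mat; all long samples are alike, and two or three of them are present.
- sample_3: loose batten of plain treated timber, 190 long x 38 wide x 22 mm thick, 65 to 125 g (moisture varies). Origin at its centre, x along its length, y across its width, z through its thickness; both ends are alike. Starts flat on the grey mat; all long samples are alike, and two or three of them are present.
- offcut_1: loose short offcut of the same timber, 55 long x 38 wide x 22 mm thick, 20 to 25 g, left lying on the sawing board. Origin at its centre, x along its length, y across its width, z up. Two or three offcuts are present.
- offcut_2: loose short offcut of the same timber, 50 long x 38 wide x 22 mm thick, 20 to 25 g, left lying on the sawing board. Origin at its centre, x along its length, y across its width, z up. Two or three offcuts are present.
- offcut_3: loose short offcut of the same timber, 45 long x 38 wide x 22 mm thick, 20 to 25 g, left lying on the sawing board. Origin at its centre, x along its length, y across its width, z up. Two or three offcuts are present.
Not all that is in view belongs to the job. What is shaped like the offcut_3 but black or green is not meant. What is shaped like the sample_3 but yellow is not meant.

How it is judged:
On the way, in this order (a step that is already met when the one before it is completed fails the run):
1. every offcut lies in the crate (x of offcut_1 in the frame of crate between -0.073 and 0.073 m and y of offcut_1 in the frame of crate between -0.108 and 0.108 m and z of offcut_1 in the frame of crate between 0.005 and 0.075 m and x of offcut_2 in the frame of crate between -0.073 and 0.073 m and y of offcut_2 in the frame of crate between -0.108 and 0.108 m and z of offcut_2 in the frame of crate between 0.005 and 0.075 m and x of offcut_3 in the frame of crate between -0.073 and 0.073 m and y of offcut_3 in the frame of crate between -0.108 and 0.108 m and z of offcut_3 in the frame of crate between 0.005 and 0.075 m), for 0.2 s.
2. all long samples lie flat side by side on the sawing board, tight together against the back fence and home against the end stop (y of sample_1 in the frame of hook between -0.003 and 0.004 m and z of sample_1 in the frame of hook between 0.019 and 0.027 m and angle between the x axis of each of sample_1, sample_2, sample_3 and the y axis of hook, either way round below 0.03 rad and (x of sample_1 in the frame of hook between 0.0525 and 0.058 m or x of sample_1 in the frame of hook between 0.0135 and 0.0205 m or x of sample_1 in the frame of hook between -0.0255 and -0.0165 m) and (x of sample_1 in the frame of hook between 0.0525 and 0.058 m or distance between sample_1 and sample_2 below 0.042 m or distance between sample_1 and sample_3 below 0.042 m) and y of sample_2 in the frame of hook between -0.003 and 0.004 m and z of sample_2 in the frame of hook between 0.019 and 0.027 m and (x of sample_2 in the frame of hook between 0.0525 and 0.058 m or x of sample_2 in the frame of hook between 0.0135 and 0.0205 m or x of sample_2 in the frame of hook between -0.0255 and -0.0165 m) and (x of sample_2 in the frame of hook between 0.0525 and 0.058 m or distance between sample_2 and sample_1 below 0.042 m or distance between sample_2 and sample_3 below 0.042 m) and y of sample_3 in the frame of hook between -0.003 and 0.004 m and z of sample_3 in the frame of hook between 0.019 and 0.027 m and (x of sample_3 in the frame of hook between 0.0525 and 0.058 m or x of sample_3 in the frame of hook between 0.0135 and 0.0205 m or x of sample_3 in the frame of hook between -0.0255 and -0.0165 m) and (x of sample_3 in the frame of hook between 0.0525 and 0.058 m or distance between sample_3 and sample_1 below 0.042 m or distance between sample_3 and sample_2 below 0.042 m) and (x of sample_1 in the frame of hook between 0.0525 and 0.058 m or x of sample_2 in the frame of hook between 0.0525 and 0.058 m or x of sample_3 in the frame of hook between 0.0525 and 0.058 m)), for 0.2 s.
At the end, for the whole second after the job is handed in: Offcuts in the crate. Samples flat, tight (gaps under 3 mm), ends within 4 mm of the stop, first within 3.5 mm of the fence, 1.7 deg. Square flat on them, stock within 2.5 mm of the front edge, 1.7 deg, blade's outer edge within 5 mm of the slot line. Let go, at rest (all of step 1 and all of step 2 and ((y of square_face in the frame of sample_1 between 0.0165 and 0.0215 m or y of square_face in the frame of sample_1 between -0.0215 and -0.0165 m) or (y of square_face in the frame of sample_2 between 0.0165 and 0.0215 m or y of square_face in the frame of sample_2 between -0.0215 and -0.0165 m) or (y of square_face in the frame of sample_3 between 0.0165 and 0.0215 m or y of square_face in the frame of sample_3 between -0.0215 and -0.0165 m)) and angle between the x axis of square and the x axis of hook, either way round below 0.03 rad and angle between the z axis of square and the z axis of hook, either way round below 0.05 rad and z of square in the frame of hook between 0.0325 and 0.0385 m and y of square_heel in the frame of hook between -0.04 and -0.03 m and x of square in the frame of hook between -0.09 and 0.02 m and linear speed of each of sample_1, sample_2, sample_3, offcut_1, offcut_2, offcut_3, square below 0.02 m/s); the robot touches nothing.
It fails at once if the jar, the bottle or the vial rack was shifted by more than 20 mm (distance of any of jar, bottle, vial_rack from where it was at the start of the episode above 0.02 m).
Of sample_1, sample_2, sample_3 only 2 to 3 are there at a start; the rules pass over those that are not, and their reading is None.
Of offcut_1, offcut_2, offcut_3 only 2 to 3 are there at a start; the rules pass over those that are not, and their reading is None.
At some moment in a run one of sample_1, sample_2, sample_3, offcut_1, offcut_2, offcut_3, square may be knocked a few centimetres aside while the robot is not near it.
Once in a run the grip may slacken for a moment while it holds something.
It also fails if it takes over 210 s, if anything falls off the work surface, if the arm or the gripper's body presses on something with over 40 N, if the wrist force passes 120 N, or if a joint passes its speed limit or range.

ROBOT

A 7-joint arm with a two-finger parallel gripper is mounted at the origin on the work surface. World frame = base frame: x ahead of the robot, y to its left, z up, the work surface at z = 0. Lengths are in m, angles in rad, forces in N, time in s.
With the tool pointing down it reaches from about 0.4 to 0.85 m from the base axis. Payload 4.4 kg.
Tool frame: the origin (TCP) lies at the very end of the fingers, on their centre line; the grasp point (between the pads) lies 19 mm behind it; z points along the fingers, y is the line along which they close (so a half turn about z gives the same grasp; the last joint's range is limited). The gripper opens to 94 mm and grips with 3 to 60 N. Pads are 16 mm wide; open, the fingers measure 119 mm over their backs; the gripper's body (75 mm by 177 mm) begins 78 mm behind the grasp point.
Start: joints at [-1.206, 0.628, 0.038, 1.517, -0.027, 0.996, -0.02], TCP at [0.271, 0.591, 0.205] pointing down, gripper open.
Joint ranges: [-3.06, 3.06], [-0.37, 2.12], [-1.25, 1.32], [0.18, 2.47], [-1.1, 4.24], [0.23, 1.98], [-2.94, 2.94]. Speed limits (rad/s): [2.57, 2.57, 3.14, 3.14, 3.14, 3.14, 3.14].

INTERFACE

Orientations are given as a rotation vector (axis times angle).
In Python, from plant import manip gives the robot as it stands.
- The arm moves only by the tool play_rows, never from a script. Its argument "motion" is a list that holds one entry, the list of rows, each a list of 7 numbers: the shift along the tool's x, y, z as a fraction of full scale, then the turn, a rotation vector about the tool's x, y, z as a fraction of full scale, then the opening, from 0 (shut) to 1 (fully open). A call has 1 to 20 rows; each row is the pose to reach, as a shift and turn from the pose commanded when the call began, along the tool's axes at that moment; what a row does not reach only later rows make up. Full scale, the value 1, is 0.15 m for a shift and 45 degrees for a turn. A row lasts 1/12 s, in which the tool goes at most 41.7 mm and 7.16 degrees, less where a joint would pass 70% of its speed; a pose out of reach is approached as far as the arm can. A call with a number of a shift or a turn outside -1 to 1 is refused whole. A call with a gripper value outside its range is refused whole. The fingers move at their own pace and stop on an object; the grip force is fixed at half the most. Time passes only in rows, so rows that repeat a pose let the fingers close. It gives the time, the measured TCP pose, the force, the opening and the grip force at its end, in the units of the state.
- manip.get_state(): the state, without advancing time (a new reading comes with each control period).
- manip.grab_frame(name): name is "scene" or "top" or "wrist"; returns a dict with "frame" (420x560x3 uint8, blue, green, red), "fovy" (degrees; the focal length in pixels is half the picture's height over the tangent of half this angle, whatever the lens; pixels are square), "cx", "cy" (the principal point, pixels), "position" and "rotation" of the camera in the world. Camera axes: x right, y up, looking along -z (the intrinsics and any distortion apply to the point x, -y, -z); pixel columns grow to the right and rows downward; lengths in m; the calibration is good to about 2 mm. The wrist camera is an equidistant fisheye: a pixel r from the principal point sees the ray r / f radians off the axis. A picture is of the moment at which its call begins. There is no depth.
- manip.hand_in(): hands the job in; it is judged then, once.
The state is a dict: "time_s": time; "qpos": joint angles; "joint_vel": joint speeds; "joint_efforts": joint torques, N m; "position": TCP position; "tool_rot": TCP orientation; "ft_force": force on the tool from outside, world axes, zero at the start; "wrist_torque": the same for the moment, N m; "finger_gap": finger opening in m; "grasp_force": force on a finger pad.
Only numpy, scipy, OpenCV 4.12 (cv2) and the standard library are available. Lean on these libraries where they do the work, as an engineer would, in place of code of your own. Each camera call takes 0.05 s, during which the arm holds its last target. There are 200 camera calls.

## Working session

There is one attempt and no reset: what is moved stays moved. The work goes in short steps, Python scripts to look and compute and a tool call to move; the robot and the scene stay as the last step left them, time stands still between calls to the robot, and variables do not carry over. Pictures are saved under pics/ and viewed, at most 14 in all, crops included, and the job is handed in when it is done.

Besides the shell and the picture viewer there is one more tool, called after "Call:" by a JSON object that holds its "api" and its "payload". play_rows: Moves the arm, as the interface text tells. Its arguments: {"type":"object","properties":{"motion":{"type":"array","items":{"type":"array","items":{"type":"array","items":{"type":"number"}}}}},"required":["motion"]}

```bash
mkdir -p pics; ls
cat > h.py <<'E'
import numpy as np, cv2
from scipy.spatial.transform import Rotation as R
from plant import manip
def grab(n,fn=None):
    f=manip.grab_frame(n)
    if fn: cv2.imwrite('pics/'+fn,f['frame'])
    return f
def foc(f): return f['frame'].shape[0]/2/np.tan(np.radians(f['fovy'])/2)
def rot(f):
    r=np.array(f['rotation'],float)
    return r if r.shape==(3,3) else R.from_rotvec(r).as_matrix()
def ray(f,u,v,fish=False):
    F=foc(f); x=(u-f['cx'])/F; y=(v-f['cy'])/F
    if fish:
        r=np.hypot(x,y); s=np.sin(r)/max(r,1e-9); d=np.array([x*s,-y*s,-np.cos(r)])
    else: d=np.array([x,-y,-1.])
    return rot(f)@d
def pt(f,u,v,z,fish=False):
    d=ray(f,u,v,fish); p=np.array(f['position'],float); return p+d*(z-p[2])/d[2]
def px(f,P,fish=False):
    c=rot(f).T@(np.array(P,float)-f['position']); F=foc(f)
    a=np.array([c[0],-c[1]]);
    if fish:
        n=np.linalg.norm(a); a=a/max(n,1e-9)*np.arctan2(n,-c[2])
    else: a=a/-c[2]
    return a*F+[f['cx'],f['cy']]
def tool(P=None,yaw=None):
    """shift in tool axes /0.15"""
    s=manip.get_state(); r=R.from_rotvec(s['tool_rot'])
    return r,np.array(s['position'])
E
python3 - <<'E'
from h import *
f=grab('top','top0.png'); print({k:f[k] for k in f if k!='frame'})
g=grab('scene','scene0.png'); print({k:g[k] for k in g if k!='frame'})
s=manip.get_state(); print(s); print(R.from_rotvec(s['tool_rot']).as_matrix().round(3))
E
```

```text
pics
{'fovy': 44.55036727843472, 'cx': 274.60157550430046, 'cy': 210.1836264375534, 'position': array([ 0.33163966, -0.07837236,  1.40848816]), 'rotation': array([ 0.07036763, -0.0844959 , -1.56971839])}
{'fovy': 57.95545504999159, 'cx': 281.4713989153015, 'cy': 213.23583701133956, 'position': array([ 1.26256327, -0.46454871,  0.68346595]), 'rotation': array([0.84884768, 0.53457155, 1.03318835])}
{'time_s': 0.1, 'qpos': array([-1.20581319,  0.62920965,  0.03846501,  1.51826719, -0.02702296,
        0.99630388, -0.02001774]), 'joint_vel': array([-0.00057104, -0.00163697, -0.00096149, -0.00340585, -0.00141408,
       -0.00071336, -0.00077827]), 'joint_efforts': array([ 2.52944839e-03, -5.50788832e+01,  1.14737570e+00, -1.87114227e+01,
       -5.21658361e-02,  1.92983664e-02,  7.08424022e-05]), 'position': array([0.271155  , 0.59008112, 0.20467521]), 'tool_rot': array([-6.71448951e-01, -3.06864062e+00,  2.56435671e-03]), 'ft_force': array([-0.2656793 , -0.37529851, -0.57645585]), 'wrist_torque': array([ 0.0198353 , -0.04629366,  0.02096069]), 'grasp_force': 0.0, 'finger_gap': 0.09403033183792826}
[[-0.909  0.418 -0.001]
 [ 0.418  0.909 -0.002]
 [-0.    -0.002 -1.   ]]
```

View pics/top0.png

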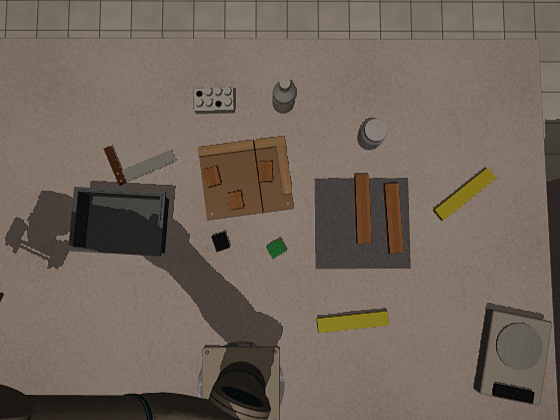

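View pics/scene0.png

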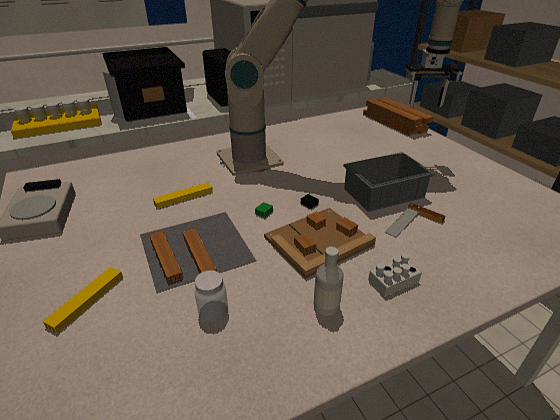

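The top view shows the crate at about (120,222), the board at (246,180) with offcuts at (212,176), (266,171) and (236,200), and samples at (362,208) and (394,218) on the mat. The square's stock is at (115,165), with its blade running to (175,155). The scene view agrees: two samples and three offcuts. The black, green and yellow pieces are decoys.

Run:
```python
from h import *
f=grab('top'); im=f['frame']
hsv=cv2.cvtColor(im,cv2.COLOR_BGR2HSV)
for u,v in [(212,176),(266,168),(236,200),(220,190),(362,208),(394,218),(115,165),(150,165),(200,150),(230,148),(283,170)]: print((u,v),hsv[v,u])
# world of coarse features
for n,u,v,z in [('hook c00',198,147,.027),('hookBR',286,137,.027),('hookFR',294,208,.012),('hookFL',206,220,.012),('slot top',254,148,.012),('slot bot',263,213,.012),
 ('crTL',75,187,.095),('crTR',167,193,.095),('crBR',165,254,.095),('crBL',70,249,.095),('stk a',109,147,.02),('stk b',121,184,.02),('tip',175,155,0.005)]:
    print(n,pt(f,u,v,z).round(3))
big=cv2.resize(im[125:275,60:300],None,fx=3.3,fy=3.3,interpolation=cv2.INTER_CUBIC); cv2.imwrite('pics/top0c.png',big)
```

```text
(212, 176) [ 13 177  95]
(266, 168) [ 13 169  98]
(236, 200) [ 13 172 104]
(220, 190) [ 14 124 103]
(362, 208) [ 13 160  97]
(394, 218) [ 12 167 101]
(115, 165) [ 12 182  59]
(150, 165) [ 21  32 104]
(200, 150) [ 15 134 120]
(230, 148) [ 15 131 125]
(283, 170) [ 15 133 125]
hook c00 [0.642 0.119 0.027]
hookBR [ 0.67  -0.122  0.027]
hookFR [ 0.476 -0.144  0.012]
hookFL [0.443 0.096 0.012]
slot top [ 0.643 -0.034  0.012]
slot bot [ 0.462 -0.059  0.012]
crTL [0.522 0.424 0.095]
crTR [0.506 0.187 0.095]
crBR [0.349 0.189 0.095]
crBL [0.362 0.431 0.095]
stk a [0.643 0.364 0.02 ]
stk b [0.541 0.328 0.02 ]
tip [0.624 0.185 0.005]
```

View pics/top0c.png

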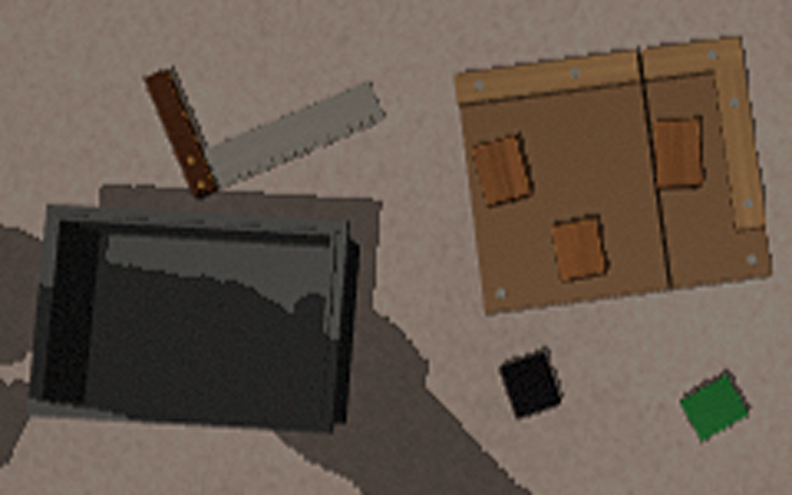

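```bash
cat >> h.py <<'E'
def timber(f,z,roi,lo=(8,150,75),hi=(16,255,255),up=4,amin=60):
    x0,y0,x1,y1=roi
    im=cv2.resize(f['frame'][y0:y1,x0:x1],None,fx=up,fy=up,interpolation=cv2.INTER_CUBIC)
    m=cv2.inRange(cv2.GaussianBlur(cv2.cvtColor(im,cv2.COLOR_BGR2HSV),(5,5),0),lo,hi)
    m=cv2.morphologyEx(m,cv2.MORPH_OPEN,np.ones((7,7)))
    out=[]
    for c in cv2.findContours(m,cv2.RETR_EXTERNAL,cv2.CHAIN_APPROX_NONE)[0]:
        if cv2.contourArea(c)<amin*up*up: continue
        w=np.array([pt(f,(p[0][0]+.5)/up-.5+x0,(p[0][1]+.5)/up-.5+y0,z)[:2] for p in c],np.float32)*1000
        (cx,cy),(a,b),ang=cv2.minAreaRect(w)
        if a<b: a,b,ang=b,a,ang+90
        out.append((cx,cy,a,b,(ang+90)%180-90))
    return np.array(out)
E
python3 - <<'E'
from h import *
np.set_printoptions(suppress=True,precision=1)
f=grab('top')
print('off',timber(f,.034,(200,155,280,215)))
print('samp',timber(f,.024,(320,165,420,265)))
print('stock',timber(f,.018,(95,140,130,190),(5,130,35),(18,255,120)))
for n,u,v in [('bottle',285,108),('jar',372,145)]: print(n,pt(f,u,v,0).round(3))
for u,v in [(193,111),(235,110)]: print(pt(f,u,v,0.0).round(3))
E
```

```text
off [[494.9  16.5  46.5  37.7  10.8]
 [560.4  80.3  50.8  38.5  16.1]
 [575.3 -64.5  54.9  37.6   2.8]]
samp [[ 448.3 -414.   188.5   37.1    2.8]
 [ 474.2 -330.4  188.3   36.9    1. ]]
stock [[594.4 348.  109.6  22.3  24.3]]
bottle [ 0.8 -0.1  0. ]
jar [ 0.7 -0.4  0. ]
[0.8 0.1 0. ]
[0.8 0.  0. ]
```

```bash
cat >> h.py <<'E'
import json
def Rt(psi):
    p=np.radians(psi); return np.array([[-np.sin(p),np.cos(p),0],[np.cos(p),np.sin(p),0],[0,0,-1.]])
def plan(wps,start=None):
    """wps: (x,y,z,psi,grip[,extra rows[,step m]]); prints calls"""
    s=manip.get_state(); P=np.array(s['position']); M=R.from_rotvec(s['tool_rot']).as_matrix()
    if start: P=np.array(start[:3]); M=Rt(start[3])
    fP,fM,rows=P,M,[]
    def flush():
        if rows: print(json.dumps([rows]).replace(' ','')); 
    for w in wps:
        T=np.array(w[:3]); TM=Rt(w[3]); ex=w[5] if len(w)>5 else 1; st=w[6] if len(w)>6 else .040
        rv=R.from_matrix(M.T@TM).as_rotvec(); a=np.degrees(np.linalg.norm(rv)); d=np.linalg.norm(T-P)
        n=max(1,int(np.ceil(max(d/st,a/6.5)-1e-6)))
        seq=[k/n for k in range(1,n+1)]+[1]*ex
        for k in seq:
            p=P+(T-P)*k; m=M@R.from_rotvec(rv*k).as_matrix()
            def enc(): return list(fM.T@(p-fP)/.15)+list(np.degrees(R.from_matrix(fM.T@m).as_rotvec())/45)
            e=enc()
            if len(rows)==20 or max(map(abs,e))>1:
                flush(); fP,fM=lp,lm; rows=[]; e=enc()
            rows.append([round(float(v),3)+0.0 for v in e]+[w[4]]); lp,lm=p,m
        P,M=T,TM
    flush()
E
python3 - <<'E'
from h import *
plan([(.42,.30,.2,40,.75,0),(.495,.0165,.10,10.8,.75,1),(.495,.0165,.016,10.8,.75,2),(.495,.0165,.016,10.8,0,5),(.495,.0165,.15,10.8,0,1)])
E
```

```text
[[[-0.19,-0.149,0.004,0.0,0.0,0.063,0.75],[-0.38,-0.299,0.008,0.0,0.0,0.125,0.75],[-0.57,-0.448,0.011,0.0,0.0,0.188,0.75],[-0.76,-0.597,0.015,-0.001,0.0,0.25,0.75],[-0.95,-0.747,0.019,-0.001,0.0,0.313,0.75]]]
[[[-0.221,-0.099,0.004,0.0,0.0,0.063,0.75],[-0.441,-0.197,0.007,0.0,0.0,0.125,0.75],[-0.662,-0.296,0.011,0.0,0.0,0.188,0.75],[-0.882,-0.395,0.015,-0.001,0.0,0.25,0.75]]]
[[[-0.221,-0.104,0.083,0.0,0.0,0.081,0.75],[-0.442,-0.208,0.167,0.0,0.0,0.162,0.75],[-0.663,-0.312,0.25,0.0,0.0,0.243,0.75],[-0.885,-0.416,0.333,0.0,0.0,0.324,0.75]]]
[[[-0.24,-0.045,0.083,0.0,0.0,0.081,0.75],[-0.48,-0.09,0.167,0.0,0.0,0.162,0.75],[-0.721,-0.135,0.25,0.0,0.0,0.243,0.75],[-0.961,-0.18,0.333,0.0,0.0,0.324,0.75],[-0.961,-0.18,0.333,0.0,0.0,0.324,0.75],[-0.961,-0.18,0.52,0.0,0.0,0.324,0.75],[-0.961,-0.18,0.707,0.0,0.0,0.324,0.75],[-0.961,-0.18,0.893,0.0,0.0,0.324,0.75],[-0.961,-0.18,0.893,0.0,0.0,0.324,0.75],[-0.961,-0.18,0.893,0.0,0.0,0.324,0.75],[-0.961,-0.18,0.893,0.0,0.0,0.324,0],[-0.961,-0.18,0.893,0.0,0.0,0.324,0],[-0.961,-0.18,0.893,0.0,0.0,0.324,0],[-0.961,-0.18,0.893,0.0,0.0,0.324,0],[-0.961,-0.18,0.893,0.0,0.0,0.324,0],[-0.961,-0.18,0.893,0.0,0.0,0.324,0],[-0.961,-0.18,0.67,0.0,0.0,0.324,0],[-0.961,-0.18,0.447,0.0,0.0,0.324,0],[-0.961,-0.18,0.223,0.0,0.0,0.324,0],[-0.961,-0.18,0.0,0.0,0.0,0.324,0]]]
[[[0.0,0.0,0.0,0.0,0.0,0.0,0]]]
```

Call:
{"api": "play_rows", "payload": {"motion": [[[-0.95,-0.75,0,0,0,0.31,0.75],[-0.95,-0.75,0,0,0,0.31,0.75],[-0.95,-0.75,0,0,0,0.31,0.75],[-0.95,-0.75,0,0,0,0.31,0.75],[-0.95,-0.75,0,0,0,0.31,0.75],[-0.95,-0.75,0,0,0,0.31,0.75]]]}}

```text
time_s: 0.7
position: [0.357, 0.424, 0.2058]
tool_rot: [1.05, 2.959, -0.003]
ft_force: [0.4, 0.6, 0.7]
finger_gap: 0.0703
grasp_force: 0.0
```

Call:
{"api": "play_rows", "payload": {"motion": [[[-0.88,-0.4,0,0,0,0.25,0.75],[-0.88,-0.4,0,0,0,0.25,0.75],[-0.88,-0.4,0,0,0,0.25,0.75],[-0.88,-0.4,0,0,0,0.25,0.75],[-0.88,-0.4,0,0,0,0.25,0.75]]]}}

```text
time_s: 1.12
position: [0.422, 0.2957, 0.2056]
tool_rot: [1.334, 2.842, -0.002]
ft_force: [-0.4, 1.7, 0.4]
finger_gap: 0.0702
grasp_force: 0.0
```

Call:
{"api": "play_rows", "payload": {"motion": [[[-0.88,-0.42,0.33,0,0,0.32,0.75],[-0.88,-0.42,0.33,0,0,0.32,0.75],[-0.88,-0.42,0.33,0,0,0.32,0.75],[-0.88,-0.42,0.33,0,0,0.32,0.75],[-0.88,-0.42,0.33,0,0,0.32,0.75]]]}}

```text
time_s: 1.53
position: [0.4567, 0.1534, 0.1545]
tool_rot: [1.68, 2.655, -0.006]
ft_force: [0.5, 0.0, 0.0]
finger_gap: 0.0701
grasp_force: 0.0
```

```bash
cat >> h.py <<'E'
def plan(wps,start=None,dec=3):
    """wps: (x,y,z,psi,grip,extra rows); each line: n x row; --- starts a new call"""
    s=manip.get_state(); P=np.array(s['position']); M=R.from_rotvec(s['tool_rot']).as_matrix()
    if start: P=np.array(start[:3]); M=Rt(start[3])
    fP,fM,cnt=P,M,0
    for w in wps:
        T=np.array(w[:3]); TM=Rt(w[3]); ex=w[5] if len(w)>5 else 1
        while True:
            sh=fM.T@(T-fP)/.15; rv=np.degrees(R.from_matrix(fM.T@TM).as_rotvec())/45
            q=max(abs(sh).max(),abs(rv).max())
            if q>1 and cnt: print('---'); fP,fM,cnt=P,M,0; continue
            if q>1:  # travel piece
                k=1/np.ceil(q); p=P+(T-P)*k; m=M@R.from_rotvec(R.from_matrix(M.T@TM).as_rotvec()*k).as_matrix(); e=0
            else: p,m,e=T,TM,ex
            n=int(np.ceil(max(np.linalg.norm(p-P)/.040,np.degrees(np.linalg.norm(R.from_matrix(M.T@m).as_rotvec()))/6.8)-1e-3))+e
            if cnt+n>20: print('---'); fP,fM,cnt=P,M,0; continue
            v=list(fM.T@(p-fP)/.15)+list(np.degrees(R.from_matrix(fM.T@m).as_rotvec())/45)
            print(n,'x',str([round(float(x),dec)+0. for x in v]+[w[4]]).replace(' ','')); cnt+=n; P,M=p,m
            if q<=1: break
E
python3 - <<'E'
from h import *
plan([(.495,.0165,.08,10.8,.75,1),(.495,.0165,.016,10.8,.75,1),(.495,.0165,.016,10.8,0,5),(.495,.0165,.15,10.8,0,1)])
E
```

```text
6 x [-0.933,-0.159,0.499,-0.004,0.003,0.323,0.75]
3 x [-0.932,-0.157,0.926,-0.004,0.003,0.323,0.75]
5 x [-0.932,-0.157,0.926,-0.004,0.003,0.323,0]
5 x [-0.934,-0.16,0.032,-0.004,0.003,0.323,0]
```

Call:
{"api": "play_rows", "payload": {"motion": [[[-0.93,-0.16,0.5,0,0,0.32,0.75],[-0.93,-0.16,0.5,0,0,0.32,0.75],[-0.93,-0.16,0.5,0,0,0.32,0.75],[-0.93,-0.16,0.5,0,0,0.32,0.75],[-0.93,-0.16,0.5,0,0,0.32,0.75],[-0.93,-0.16,0.5,0,0,0.32,0.75],[-0.93,-0.16,0.93,0,0,0.32,0.75],[-0.93,-0.16,0.93,0,0,0.32,0.75],[-0.93,-0.16,0.93,0,0,0.32,0.75],[-0.93,-0.16,0.93,0,0,0.32,0],[-0.93,-0.16,0.93,0,0,0.32,0],[-0.93,-0.16,0.93,0,0,0.32,0],[-0.93,-0.16,0.93,0,0,0.32,0],[-0.93,-0.16,0.93,0,0,0.32,0],[-0.93,-0.16,0.03,0,0,0.32,0],[-0.93,-0.16,0.03,0,0,0.32,0],[-0.93,-0.16,0.03,0,0,0.32,0],[-0.93,-0.16,0.03,0,0,0.32,0],[-0.93,-0.16,0.03,0,0,0.32,0]]]}}

```text
time_s: 3.12
position: [0.4979, 0.0222, 0.1549]
tool_rot: [1.988, 2.426, 0.009]
ft_force: [0.3, -0.4, -0.5]
finger_gap: 0.0449
grasp_force: 30.0
```

Run:
```python
from h import *
s=manip.get_state();print(s['position'],s['finger_gap'],s['grasp_force'])
plan([(.435,.25,.15,10.8,0,1),(.435,.25,.05,10.8,0,1),(.435,.25,.05,10.8,.75,3),(.435,.25,.15,10.8,.75,1),
 (.5604,.0803,.12,16.1,.75,1),(.5604,.0803,.016,16.1,.75,1),(.5604,.0803,.016,16.1,0,5),(.5604,.0803,.15,16.1,0,1),
 (.435,.31,.15,16.1,0,1),(.435,.31,.05,16.1,0,1),(.435,.31,.05,16.1,.75,3),(.435,.31,.15,16.1,.75,1),
 (.5753,-.0645,.12,2.8,.75,1),(.5753,-.0645,.016,2.8,.75,1),(.5753,-.0645,.016,2.8,0,5),(.5753,-.0645,.15,2.8,0,1)],dec=2)
```

```text
[0.49786905 0.02220595 0.15492697] 0.04490547609549757 29.999485909938812
3 x [0.79,-0.06,0.02,0.0,0.0,0.01,0]
---
4 x [0.79,-0.06,0.02,0.0,0.0,0.01,0]
4 x [0.79,-0.06,0.68,0.0,0.0,0.01,0]
3 x [0.79,-0.06,0.68,0.0,0.0,0.01,0.75]
4 x [0.79,-0.06,0.02,0.0,0.0,0.01,0.75]
---
3 x [-0.63,0.3,0.1,0.0,0.0,-0.06,0.75]
---
4 x [-0.65,0.27,0.1,0.0,0.0,-0.06,0.75]
4 x [-0.65,0.27,0.79,0.0,0.0,-0.06,0.75]
5 x [-0.65,0.27,0.79,0.0,0.0,-0.06,0]
5 x [-0.65,0.27,-0.1,0.0,0.0,-0.06,0]
---
4 x [0.85,-0.19,0.0,0.0,0.0,0.0,0]
---
5 x [0.85,-0.19,0.0,0.0,0.0,0.0,0]
4 x [0.85,-0.19,0.67,0.0,0.0,0.0,0]
3 x [0.85,-0.19,0.67,0.0,0.0,0.0,0.75]
4 x [0.85,-0.19,0.0,0.0,0.0,0.0,0.75]
---
4 x [-0.89,0.07,0.07,0.0,0.0,0.1,0.75]
---
4 x [-0.88,0.14,0.07,0.0,0.0,0.1,0.75]
---
5 x [-0.86,0.2,0.07,0.0,0.0,0.1,0.75]
4 x [-0.86,0.2,0.76,0.0,0.0,0.1,0.75]
5 x [-0.86,0.2,0.76,0.0,0.0,0.1,0]
5 x [-0.86,0.2,-0.13,0.0,0.0,0.1,0]
```

Call:
{"api": "play_rows", "payload": {"motion": [[[0.79,-0.06,0.02,0,0,0,0],[0.79,-0.06,0.02,0,0,0,0],[0.79,-0.06,0.02,0,0,0,0]]]}}

```text
time_s: 3.37
position: [0.4614, 0.1379, 0.1471]
tool_rot: [-1.992, -2.427, 0.002]
ft_force: [1.0, 0.2, -0.4]
finger_gap: 0.045
grasp_force: 30.0
```

Call:
{"api": "play_rows", "payload": {"motion": [[[0.79,-0.06,0.02,0,0,0,0],[0.79,-0.06,0.02,0,0,0,0],[0.79,-0.06,0.02,0,0,0,0],[0.79,-0.06,0.02,0,0,0,0],[0.79,-0.06,0.68,0,0,0,0],[0.79,-0.06,0.68,0,0,0,0],[0.79,-0.06,0.68,0,0,0,0],[0.79,-0.06,0.68,0,0,0,0],[0.79,-0.06,0.68,0,0,0,0.75],[0.79,-0.06,0.68,0,0,0,0.75],[0.79,-0.06,0.68,0,0,0,0.75],[0.79,-0.06,0.02,0,0,0,0.75],[0.79,-0.06,0.02,0,0,0,0.75],[0.79,-0.06,0.02,0,0,0,0.75],[0.79,-0.06,0.02,0,0,0,0.75],[0.79,-0.06,0.02,0,0,0,0.75]]]}}

```text
time_s: 4.7
position: [0.432, 0.2517, 0.1474]
tool_rot: [1.991, 2.429, 0.007]
ft_force: [-0.4, -0.1, -0.1]
finger_gap: 0.0705
grasp_force: 0.0
```

Run:
```python
from h import *
np.set_printoptions(suppress=True,precision=1)
f=grab('top','t1.png')
print('off',timber(f,.034,(200,155,280,215)))
print('incrate',timber(f,.015,(70,185,175,260),amin=30))
s=manip.get_state();print(s['position'])
plan([
 (.5604,.0803,.12,16.1,.75,1),(.5604,.0803,.016,16.1,.75,1),(.5604,.0803,.016,16.1,0,5),(.5604,.0803,.15,16.1,0,1),
 (.435,.31,.15,16.1,0,1),(.435,.31,.05,16.1,0,1),(.435,.31,.05,16.1,.75,3),(.435,.31,.15,16.1,.75,1)],dec=2)
```

```text
off [[560.7  80.5  50.8  38.6  15.3]
 [575.  -64.9  54.8  38.2   4.5]]
incrate [[435.7 247.4  45.1  31.5  13.2]]
[0.4 0.3 0.1]
3 x [-0.64,0.31,0.09,0.0,0.0,-0.05,0.75]
---
4 x [-0.66,0.28,0.09,0.0,0.0,-0.05,0.75]
4 x [-0.66,0.28,0.78,0.0,0.0,-0.05,0.75]
5 x [-0.66,0.28,0.78,0.0,0.0,-0.05,0]
5 x [-0.66,0.28,-0.11,0.0,0.0,-0.05,0]
---
4 x [0.85,-0.19,0.0,0.0,0.0,0.0,0]
---
5 x [0.85,-0.19,0.0,0.0,0.0,0.0,0]
4 x [0.85,-0.19,0.67,0.0,0.0,0.0,0]
3 x [0.85,-0.19,0.67,0.0,0.0,0.0,0.75]
4 x [0.85,-0.19,0.0,0.0,0.0,0.0,0.75]
```

Call:
{"api": "play_rows", "payload": {"motion": [[[-0.64,0.31,0.09,0,0,-0.05,0.75],[-0.64,0.31,0.09,0,0,-0.05,0.75],[-0.64,0.31,0.09,0,0,-0.05,0.75]]]}}

```text
time_s: 5.0
position: [0.4968, 0.1623, 0.1307]
tool_rot: [1.945, 2.466, -0.003]
ft_force: [0.9, -0.2, 0.6]
finger_gap: 0.0705
grasp_force: 0.0
```

Call:
{"api": "play_rows", "payload": {"motion": [[[-0.66,0.28,0.09,0,0,-0.05,0.75],[-0.66,0.28,0.09,0,0,-0.05,0.75],[-0.66,0.28,0.09,0,0,-0.05,0.75],[-0.66,0.28,0.09,0,0,-0.05,0.75],[-0.66,0.28,0.78,0,0,-0.05,0.75],[-0.66,0.28,0.78,0,0,-0.05,0.75],[-0.66,0.28,0.78,0,0,-0.05,0.75],[-0.66,0.28,0.78,0,0,-0.05,0.75],[-0.66,0.28,0.78,0,0,-0.05,0],[-0.66,0.28,0.78,0,0,-0.05,0],[-0.66,0.28,0.78,0,0,-0.05,0],[-0.66,0.28,0.78,0,0,-0.05,0],[-0.66,0.28,0.78,0,0,-0.05,0],[-0.66,0.28,-0.11,0,0,-0.05,0],[-0.66,0.28,-0.11,0,0,-0.05,0],[-0.66,0.28,-0.11,0,0,-0.05,0],[-0.66,0.28,-0.11,0,0,-0.05,0],[-0.66,0.28,-0.11,0,0,-0.05,0]]]}}

```text
time_s: 6.5
position: [0.5621, 0.0799, 0.1519]
tool_rot: [1.892, 2.502, 0.009]
ft_force: [0.2, -0.9, 0.4]
finger_gap: 0.0493
grasp_force: 30.0
```

Call:
{"api": "play_rows", "payload": {"motion": [[[0.85,-0.19,0,0,0,0,0],[0.85,-0.19,0,0,0,0,0],[0.85,-0.19,0,0,0,0,0],[0.85,-0.19,0,0,0,0,0]]]}}

```text
time_s: 6.83
position: [0.4914, 0.2023, 0.1462]
tool_rot: [-1.877, -2.51, 0.003]
ft_force: [0.2, 0.7, -0.4]
finger_gap: 0.0496
grasp_force: 30.0
```

Call:
{"api": "play_rows", "payload": {"motion": [[[0.85,-0.19,0,0,0,0,0],[0.85,-0.19,0,0,0,0,0],[0.85,-0.19,0,0,0,0,0],[0.85,-0.19,0,0,0,0,0],[0.85,-0.19,0,0,0,0,0],[0.85,-0.19,0.67,0,0,0,0],[0.85,-0.19,0.67,0,0,0,0],[0.85,-0.19,0.67,0,0,0,0],[0.85,-0.19,0.67,0,0,0,0],[0.85,-0.19,0.67,0,0,0,0.75],[0.85,-0.19,0.67,0,0,0,0.75],[0.85,-0.19,0.67,0,0,0,0.75],[0.85,-0.19,0,0,0,0,0.75],[0.85,-0.19,0,0,0,0,0.75],[0.85,-0.19,0,0,0,0,0.75],[0.85,-0.19,0,0,0,0,0.75],[0.85,-0.19,0,0,0,0,0.75]]]}}

```text
time_s: 8.25
position: [0.4363, 0.31, 0.1506]
tool_rot: [1.894, 2.505, 0.007]
ft_force: [0.4, 0.1, -0.5]
finger_gap: 0.0708
grasp_force: 0.0
```

Run:
```python
from h import *
np.set_printoptions(suppress=True,precision=1)
f=grab('top','t2.png')
print('off',timber(f,.034,(200,155,280,215)))
print('incrate',timber(f,.015,(70,185,175,260),amin=30))
plan([(.575,-.0645,.12,4,.75,1),(.575,-.0645,.016,4,.75,1),(.575,-.0645,.016,4,0,5),(.575,-.0645,.15,4,0,1),
 (.435,.29,.15,4,0,1),(.435,.29,.06,4,0,1),(.435,.29,.06,4,.75,3),(.435,.29,.15,4,.75,1)],dec=2)
```

```text
off [[574.9 -64.6  55.1  37.9   3.4]]
incrate [[428.9 243.6  35.8  30.2 -79. ]
 [441.8 312.2  50.9  35.6  16.4]]
4 x [-0.88,0.07,0.06,0.0,0.0,0.09,0.75]
---
4 x [-0.88,0.13,0.06,0.0,0.0,0.09,0.75]
---
5 x [-0.87,0.19,0.06,0.0,0.0,0.09,0.75]
4 x [-0.87,0.19,0.76,0.0,0.0,0.09,0.75]
5 x [-0.87,0.19,0.76,0.0,0.0,0.09,0]
5 x [-0.87,0.19,-0.14,0.0,0.0,0.09,0]
---
4 x [0.81,-0.26,0.0,0.0,0.0,0.0,0]
---
4 x [0.81,-0.26,0.0,0.0,0.0,0.0,0]
---
5 x [0.81,-0.26,0.0,0.0,0.0,0.0,0]
4 x [0.81,-0.26,0.6,0.0,0.0,0.0,0]
3 x [0.81,-0.26,0.6,0.0,0.0,0.0,0.75]
4 x [0.81,-0.26,0.0,0.0,0.0,0.0,0.75]
```

Call:
{"api": "play_rows", "payload": {"motion": [[[-0.88,0.07,0.06,0,0,0.09,0.75],[-0.88,0.07,0.06,0,0,0.09,0.75],[-0.88,0.07,0.06,0,0,0.09,0.75],[-0.88,0.07,0.06,0,0,0.09,0.75]]]}}

```text
time_s: 8.63
position: [0.4827, 0.1764, 0.1383]
tool_rot: [1.992, 2.426, -0.007]
ft_force: [0.7, -1.5, 0.5]
finger_gap: 0.0707
grasp_force: 0.0
```

Call:
{"api": "play_rows", "payload": {"motion": [[[-0.88,0.13,0.06,0,0,0.09,0.75],[-0.88,0.13,0.06,0,0,0.09,0.75],[-0.88,0.13,0.06,0,0,0.09,0.75],[-0.88,0.13,0.06,0,0,0.09,0.75]]]}}

```text
time_s: 8.97
position: [0.5285, 0.0512, 0.1294]
tool_rot: [2.076, 2.353, -0.006]
ft_force: [0.4, -0.3, 0.7]
finger_gap: 0.0705
grasp_force: 0.0
```

Call:
{"api": "play_rows", "payload": {"motion": [[[-0.87,0.19,0.06,0,0,0.09,0.75],[-0.87,0.19,0.06,0,0,0.09,0.75],[-0.87,0.19,0.06,0,0,0.09,0.75],[-0.87,0.19,0.06,0,0,0.09,0.75],[-0.87,0.19,0.06,0,0,0.09,0.75],[-0.87,0.19,0.76,0,0,0.09,0.75],[-0.87,0.19,0.76,0,0,0.09,0.75],[-0.87,0.19,0.76,0,0,0.09,0.75],[-0.87,0.19,0.76,0,0,0.09,0.75],[-0.87,0.19,0.76,0,0,0.09,0],[-0.87,0.19,0.76,0,0,0.09,0],[-0.87,0.19,0.76,0,0,0.09,0],[-0.87,0.19,0.76,0,0,0.09,0],[-0.87,0.19,0.76,0,0,0.09,0],[-0.87,0.19,-0.14,0,0,0.09,0],[-0.87,0.19,-0.14,0,0,0.09,0],[-0.87,0.19,-0.14,0,0,0.09,0],[-0.87,0.19,-0.14,0,0,0.09,0],[-0.87,0.19,-0.14,0,0,0.09,0]]]}}

```text
time_s: 10.55
position: [0.5758, -0.0659, 0.1553]
tool_rot: [2.145, 2.287, 0.008]
ft_force: [-0.3, -0.2, -0.6]
finger_gap: 0.055
grasp_force: 30.0
```

Call:
{"api": "play_rows", "payload": {"motion": [[[0.97,-0.26,0,0,0,0,0],[0.97,-0.26,0,0,0,0,0],[0.97,-0.26,0,0,0,0,0],[0.97,-0.26,0,0,0,0,0]]]}}

```text
time_s: 10.88
position: [0.5216, 0.0817, 0.1495]
tool_rot: [-2.142, -2.292, 0.003]
ft_force: [0.2, 0.0, -0.8]
finger_gap: 0.0546
grasp_force: 30.0
```

Call:
{"api": "play_rows", "payload": {"motion": [[[0.97,-0.26,0,0,0,0,0],[0.97,-0.26,0,0,0,0,0],[0.97,-0.26,0,0,0,0,0],[0.97,-0.26,0,0,0,0,0]]]}}

```text
time_s: 11.22
position: [0.4731, 0.2243, 0.1495]
tool_rot: [-2.141, -2.294, 0.004]
ft_force: [-0.3, 0.9, 0.2]
finger_gap: 0.0546
grasp_force: 30.0
```

Call:
{"api": "play_rows", "payload": {"motion": [[[0.97,-0.26,0,0,0,0,0],[0.97,-0.26,0,0,0,0,0],[0.97,-0.26,0,0,0,0,0],[0.97,-0.26,0,0,0,0,0],[0.97,-0.26,0,0,0,0,0],[0.97,-0.26,0.6,0,0,0,0],[0.97,-0.26,0.6,0,0,0,0],[0.97,-0.26,0.6,0,0,0,0],[0.97,-0.26,0.6,0,0,0,0],[0.97,-0.26,0.6,0,0,0,0.75],[0.97,-0.26,0.6,0,0,0,0.75],[0.97,-0.26,0.6,0,0,0,0.75],[0.97,-0.26,0,0,0,0,0.75],[0.97,-0.26,0,0,0,0,0.75],[0.97,-0.26,0,0,0,0,0.75],[0.97,-0.26,0,0,0,0,0.75],[0.97,-0.26,0,0,0,0,0.75]]]}}

```text
time_s: 12.63
position: [0.4286, 0.363, 0.1526]
tool_rot: [-2.149, -2.291, -0.004]
ft_force: [0.2, -0.5, -0.4]
finger_gap: 0.0703
grasp_force: 0.0
```

Run:
```python
from h import *
np.set_printoptions(suppress=True,precision=1)
f=grab('top','t3.png')
print('off',timber(f,.034,(200,155,280,215)))
print('incrate',timber(f,.015,(70,185,175,260),amin=30))
print('samp',timber(f,.024,(320,165,420,265)))
print('stock',timber(f,.018,(95,140,130,190),(5,130,35),(18,255,120)))
im=f['frame']; cv2.imwrite('pics/t3c.png',cv2.resize(im[80:275,60:300],None,fx=3,fy=3,interpolation=cv2.INTER_CUBIC))
```

```text
off []
incrate [[435.9 248.   45.8  30.5  13.2]
 [433.1 362.3  53.8  35.5   4.6]
 [441.7 310.8  49.1  36.7  14.2]]
samp [[ 448.3 -413.9  188.5   37.2    2.7]
 [ 474.2 -330.4  188.3   37.     1. ]]
stock []
```

View pics/t3c.png

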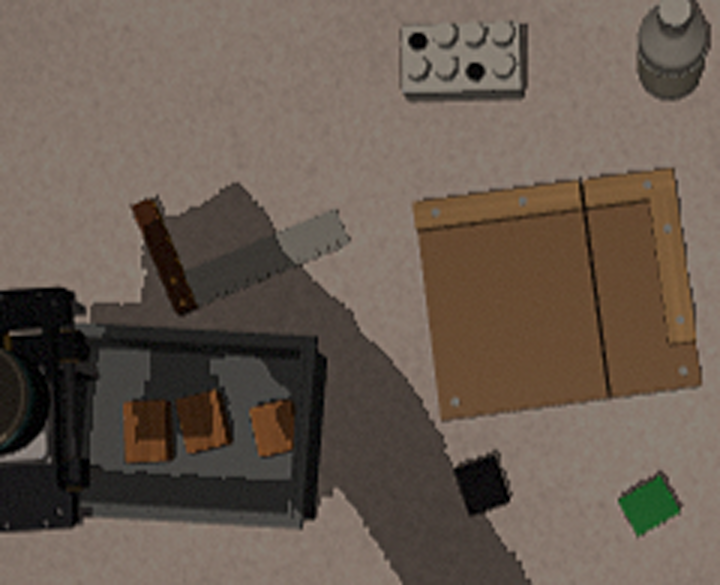

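All three offcuts are in the crate, at crop positions (147,430), (204,420) and (270,428). The board is clear, with corners at (413,201), (672,168), (701,383) and (441,419).

Run:
```python
from h import *
from scipy.optimize import least_squares
f=grab('top')
obs=[((413,201),(.1,.12,.027)),((672,168),(.1,-.12,.027)),((701,383),(-.1,-.12,.012)),((441,419),(-.1,.12,.012)),((608,397),(-.1,-.035,.012)),((418,230),(.075,.12,.027)),((650,200),(.075,-.095,.027)),((668,345),(-.06,-.095,.027)),((582,179),(.1,-.035,.027))]
def W(p,q): c,s=np.cos(p[2]),np.sin(p[2]); return [p[0]+c*q[0]-s*q[1],p[1]+s*q[0]+c*q[1],q[2]]
def res(p): return np.concatenate([px(f,W(p,q))-((np.array(o)+.5)/3-.5+[60,80]) for o,q in obs])
r=least_squares(res,[.558,-.013,.12],loss='soft_l1'); print(r.x,res(r.x).round(1))
```

```text
[ 0.55905974 -0.01097729  0.12928769] [-0.1  0.1  0.4  0.1  0.2  0.8 -0.3  0.1  0.4  0.1 -0.7 -0.7 -0.1 -0.5
  0.4 -0.4 -0.3  0.3]
```

```bash
cat >> h.py <<'E'
HK=(.5591,-.0110,.1293)
def hw(x,y,z,H=HK): c,s=np.cos(H[2]),np.sin(H[2]); return (H[0]+c*x-s*y,H[1]+s*x+c*y,z)
HD=np.degrees(HK[2])
E
python3 - <<'E'
from h import *
print(hw(.030,.006,.0155))
plan([(.45,-.20,.16,-60,.65,0),(.474,-.3304,.10,-89,.65,1),(.474,-.3304,.006,-89,.65,2),(.474,-.3304,.006,-89,0,5),(.474,-.3304,.15,-89,0,2),
 (*hw(.030,.006,.13),HD,0,2),(*hw(.030,.006,.017),HD,0,3)],dec=2)
E
```

```text
(np.float64(0.5880759317346943), np.float64(-0.001181885104240203), 0.0155)
4 x [-0.94,-0.02,-0.01,0.0,0.0,0.35,0.65]
---
4 x [-0.91,0.24,-0.02,0.0,0.0,0.35,0.65]
---
4 x [-0.81,0.48,-0.02,0.0,0.0,0.35,0.65]
---
4 x [-0.65,0.68,-0.02,0.0,0.0,0.35,0.65]
---
6 x [-0.3,0.83,0.4,0.0,0.0,0.64,0.65]
---
5 x [0.0,0.0,0.63,0.0,0.0,0.0,0.65]
5 x [0.0,0.0,0.63,0.0,0.0,0.0,0]
6 x [0.0,0.0,-0.33,0.0,0.0,0.0,0]
---
5 x [0.27,-0.73,0.04,0.0,0.0,-0.71,0]
---
5 x [0.61,-0.47,0.04,0.0,0.0,-0.71,0]
---
7 x [0.77,-0.08,0.04,0.0,0.0,-0.71,0]
6 x [0.77,-0.08,0.8,0.0,0.0,-0.71,0]
```

Call:
{"api": "play_rows", "payload": {"motion": [[[-0.94,-0.02,0,0,0,0.35,0.65],[-0.94,-0.02,0,0,0,0.35,0.65],[-0.94,-0.02,0,0,0,0.35,0.65],[-0.94,-0.02,0,0,0,0.35,0.65]]]}}

```text
time_s: 13.07
position: [0.4333, 0.2148, 0.1503]
tool_rot: [2.449, 1.965, -0.009]
ft_force: [0.3, -0.9, -0.5]
finger_gap: 0.0611
grasp_force: 0.0
```

Call:
{"api": "play_rows", "payload": {"motion": [[[-0.91,0.24,-0.02,0,0,0.35,0.65],[-0.91,0.24,-0.02,0,0,0.35,0.65],[-0.91,0.24,-0.02,0,0,0.35,0.65],[-0.91,0.24,-0.02,0,0,0.35,0.65]]]}}

```text
time_s: 13.4
position: [0.4399, 0.0746, 0.1537]
tool_rot: [2.695, 1.61, -0.005]
ft_force: [-0.1, -0.3, -0.4]
finger_gap: 0.0613
grasp_force: 0.0
```

Call:
{"api": "play_rows", "payload": {"motion": [[[-0.81,0.48,-0.02,0,0,0.35,0.65],[-0.81,0.48,-0.02,0,0,0.35,0.65],[-0.81,0.48,-0.02,0,0,0.35,0.65],[-0.81,0.48,-0.02,0,0,0.35,0.65]]]}}

```text
time_s: 13.73
position: [0.4472, -0.0664, 0.1569]
tool_rot: [2.89, 1.225, -0.004]
ft_force: [0.2, 0.2, 0.2]
finger_gap: 0.061
grasp_force: 0.0
```

Call:
{"api": "play_rows", "payload": {"motion": [[[-0.65,0.68,-0.02,0,0,0.35,0.65],[-0.65,0.68,-0.02,0,0,0.35,0.65],[-0.65,0.68,-0.02,0,0,0.35,0.65],[-0.65,0.68,-0.02,0,0,0.35,0.65]]]}}

```text
time_s: 14.07
position: [0.4536, -0.2079, 0.1599]
tool_rot: [3.029, 0.818, -0.003]
ft_force: [-0.3, -0.6, -0.1]
finger_gap: 0.061
grasp_force: 0.0
```

Call:
{"api": "play_rows", "payload": {"motion": [[[-0.3,0.83,0.4,0,0,0.64,0.65],[-0.3,0.83,0.4,0,0,0.64,0.65],[-0.3,0.83,0.4,0,0,0.64,0.65],[-0.3,0.83,0.4,0,0,0.64,0.65],[-0.3,0.83,0.4,0,0,0.64,0.65],[-0.3,0.83,0.4,0,0,0.64,0.65],[-0.3,0.83,0.4,0,0,0.64,0.65],[-0.3,0.83,0.4,0,0,0.64,0.65],[-0.3,0.83,0.4,0,0,0.64,0.65]]]}}

```text
time_s: 14.82
position: [0.48, -0.3298, 0.1008]
tool_rot: [-3.14, -0.055, -0.001]
ft_force: [0.1, 0.7, -0.5]
finger_gap: 0.061
grasp_force: 0.0
```

Run:
```python
from h import *
np.set_printoptions(suppress=True,precision=4)
s=manip.get_state();M=R.from_rotvec(s['tool_rot']).as_matrix();print(s['position'],np.degrees(np.arctan2(M[1,1],M[0,1])),s['qpos'])
plan([(.474,-.3304,.006,-89,.65,2),(.474,-.3304,.006,-89,0,5),(.474,-.3304,.15,-89,0,2),
 (*hw(.030,.006,.13),HD,0,2),(*hw(.030,.006,.018),HD,0,3)],dec=2)
np.set_printoptions(precision=1)
print('stock',timber(grab('top'),.018,(85,130,140,195),(5,130,35),(18,255,120)))
```

```text
[ 0.48   -0.3298  0.1008] -87.98704764660364 [ 0.1479  0.7686  0.6757  1.8202 -0.6592  0.7919 -0.3664]
5 x [-0.04,0.0,0.63,0.0,0.0,0.02,0.65]
5 x [-0.04,0.0,0.63,0.0,0.0,0.02,0]
6 x [-0.04,0.0,-0.33,0.0,0.0,0.02,0]
---
5 x [0.27,-0.73,0.04,0.0,0.0,-0.71,0]
---
5 x [0.61,-0.47,0.04,0.0,0.0,-0.71,0]
---
7 x [0.77,-0.08,0.04,0.0,0.0,-0.71,0]
6 x [0.77,-0.08,0.79,0.0,0.0,-0.71,0]
stock [[594.5 348.1 109.3  21.9  24. ]]
```

Call:
{"api": "play_rows", "payload": {"motion": [[[-0.04,0,0.63,0,0,0.02,0.65],[-0.04,0,0.63,0,0,0.02,0.65],[-0.04,0,0.63,0,0,0.02,0.65],[-0.04,0,0.63,0,0,0.02,0.65],[-0.04,0,0.63,0,0,0.02,0.65],[-0.04,0,0.63,0,0,0.02,0],[-0.04,0,0.63,0,0,0.02,0],[-0.04,0,0.63,0,0,0.02,0],[-0.04,0,0.63,0,0,0.02,0],[-0.04,0,0.63,0,0,0.02,0],[-0.04,0,-0.33,0,0,0.02,0],[-0.04,0,-0.33,0,0,0.02,0],[-0.04,0,-0.33,0,0,0.02,0],[-0.04,0,-0.33,0,0,0.02,0],[-0.04,0,-0.33,0,0,0.02,0]]]}}

```text
time_s: 16.12
position: [0.4756, -0.334, 0.1547]
tool_rot: [3.136, 0.026, 0.011]
ft_force: [-0.3, -1.2, -2.1]
finger_gap: 0.038
grasp_force: 30.0
```

Call:
{"api": "play_rows", "payload": {"motion": [[[0.27,-0.73,0.04,0,0,-0.71,0],[0.27,-0.73,0.04,0,0,-0.71,0],[0.27,-0.73,0.04,0,0,-0.71,0],[0.27,-0.73,0.04,0,0,-0.71,0],[0.27,-0.73,0.04,0,0,-0.71,0]]]}}

```text
time_s: 16.53
position: [0.5126, -0.2173, 0.1423]
tool_rot: [-3.004, -0.907, 0.002]
ft_force: [-0.2, -1.2, -1.2]
finger_gap: 0.0376
grasp_force: 30.0
```

Call:
{"api": "play_rows", "payload": {"motion": [[[0.61,-0.47,0.04,0,0,-0.71,0],[0.61,-0.47,0.04,0,0,-0.71,0],[0.61,-0.47,0.04,0,0,-0.71,0],[0.61,-0.47,0.04,0,0,-0.71,0],[0.61,-0.47,0.04,0,0,-0.71,0]]]}}

```text
time_s: 16.95
position: [0.5505, -0.1085, 0.1362]
tool_rot: [-2.639, -1.699, 0.001]
ft_force: [-0.4, -0.8, -1.7]
finger_gap: 0.0376
grasp_force: 30.0
```

Call:
{"api": "play_rows", "payload": {"motion": [[[0.77,-0.08,0.04,0,0,-0.71,0],[0.77,-0.08,0.04,0,0,-0.71,0],[0.77,-0.08,0.04,0,0,-0.71,0],[0.77,-0.08,0.04,0,0,-0.71,0],[0.77,-0.08,0.04,0,0,-0.71,0],[0.77,-0.08,0.04,0,0,-0.71,0],[0.77,-0.08,0.04,0,0,-0.71,0],[0.77,-0.08,0.04,0,0,-0.71,0],[0.77,-0.08,0.04,0,0,-0.71,0]]]}}

```text
time_s: 17.7
position: [0.5885, -0.0035, 0.1316]
tool_rot: [-2.088, -2.347, 0.001]
ft_force: [-0.5, 0.3, -1.1]
finger_gap: 0.0376
grasp_force: 30.0
```

Run:
```python
from h import *
np.set_printoptions(suppress=True,precision=4)
s=manip.get_state();M=R.from_rotvec(s['tool_rot']).as_matrix();print(s['position'],np.degrees(np.arctan2(M[1,1],M[0,1])),s['finger_gap'])
plan([(*hw(.030,.006,.0165),HD,0,3),(*hw(.030,.006,.0165),HD,.57,3),(*hw(.030,.006,.15),HD,.57,2)],dec=2)
f=grab('top','t4.png'); im=f['frame']; cv2.imwrite('pics/t4c.png',cv2.resize(im[80:275,190:420],None,fx=3,fy=3,interpolation=cv2.INTER_CUBIC))
```

```text
[ 0.5885 -0.0035  0.1316] 6.695614612117548 0.037567791219486446
6 x [0.02,0.0,0.77,0.0,0.0,-0.02,0]
3 x [0.02,0.0,0.77,0.0,0.0,-0.02,0.57]
6 x [0.02,0.0,-0.12,0.0,0.0,-0.02,0.57]
```

View pics/t4c.png

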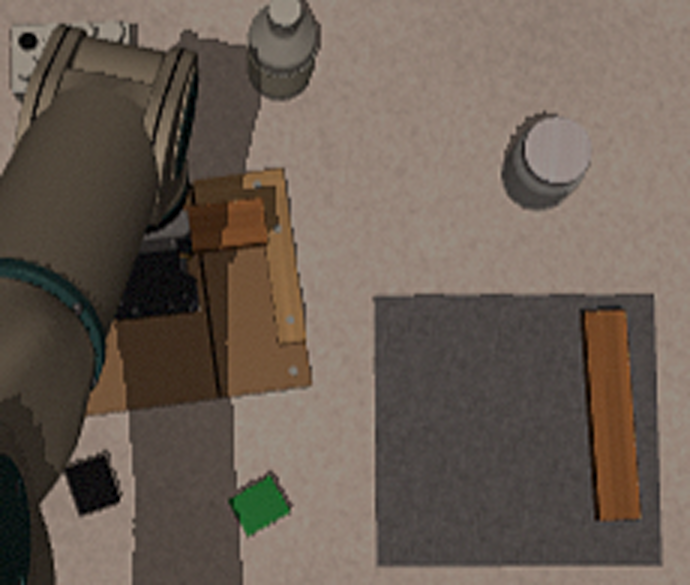

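Run:
```python
from h import *
f=grab('top')
for q in [(.049,-.089,.1365),(.011,-.089,.1365),(.049,-.095,.1365)]:
    p=px(f,hw(*q)); print(((p+.5-[190,80])*3-.5).round(0))
```

```text
[258. 200.]
[264. 244.]
[265. 199.]
```

The image shows the held sample's right end about 5 mm further right than planned. I'll shift 6 mm left before lowering. The plan's tool-x term (0.02) becomes 0.05.

Call:
{"api": "play_rows", "payload": {"motion": [[[0.05,0,0.2,0,0,-0.02,0],[0.05,0,0.77,0,0,-0.02,0],[0.05,0,0.77,0,0,-0.02,0],[0.05,0,0.77,0,0,-0.02,0],[0.05,0,0.77,0,0,-0.02,0],[0.05,0,0.77,0,0,-0.02,0],[0.05,0,0.77,0,0,-0.02,0]]]}}

```text
time_s: 18.38
position: [0.5881, 0.0043, 0.017]
tool_rot: [2.067, 2.365, 0.0]
ft_force: [-0.6, 0.1, -1.3]
finger_gap: 0.0379
grasp_force: 30.0
```

Run:
```python
from h import *
s=manip.get_state();print(s['position'],s['ft_force'],s['finger_gap'],hw(.03,.01,0))
B=(.4483,-.4139)
plan([(*hw(.030,.010,.0165),HD,.57,3),(*hw(.030,.010,.15),HD,.57,2),(*B,.13,-87.3,.6,3),(*B,.006,-87.3,.6,3),(*B,.006,-87.3,0,5),(*B,.15,-87.3,0,2)],start=(*s['position'],HD),dec=2)
```

```text
[0.58812906 0.00429527 0.01702502] [-0.60753454  0.10294353 -1.32307192] 0.037926151573275765 (np.float64(0.5875601716643326), np.float64(0.0027847244744580255), 0)
4 x [-0.01,-0.01,0.0,0.0,0.0,0.0,0.57]
6 x [-0.01,-0.01,-0.89,0.0,0.0,0.0,0.57]
---
5 x [-0.88,-0.43,0.04,0.0,0.0,0.7,0.6]
---
5 x [-0.97,0.1,0.04,0.0,0.0,0.7,0.6]
---
8 x [-0.78,0.59,0.04,0.0,0.0,0.7,0.6]
7 x [-0.78,0.59,0.87,0.0,0.0,0.7,0.6]
5 x [-0.78,0.59,0.87,0.0,0.0,0.7,0]
---
6 x [0.0,0.0,-0.96,0.0,0.0,0.0,0]
```

Call:
{"api": "play_rows", "payload": {"motion": [[[0,0,0,0,0,0,0.57],[0,0,0,0,0,0,0.57],[0,0,0,0,0,0,0.57],[0,0,0,0,0,0,0.57],[0,0,-0.89,0,0,0,0.57],[0,0,-0.89,0,0,0,0.57],[0,0,-0.89,0,0,0,0.57],[0,0,-0.89,0,0,0,0.57],[0,0,-0.89,0,0,0,0.57]]]}}

```text
time_s: 19.13
position: [0.5906, 0.0045, 0.1537]
tool_rot: [2.063, 2.362, 0.008]
ft_force: [1.1, -0.2, 0.6]
finger_gap: 0.0537
grasp_force: 0.0
```

Call:
{"api": "play_rows", "payload": {"motion": [[[-0.88,-0.43,0.04,0,0,0.7,0.6],[-0.88,-0.43,0.04,0,0,0.7,0.6],[-0.88,-0.43,0.04,0,0,0.7,0.6],[-0.88,-0.43,0.04,0,0,0.7,0.6],[-0.88,-0.43,0.04,0,0,0.7,0.6]]]}}

```text
time_s: 19.55
position: [0.5379, -0.1419, 0.1426]
tool_rot: [2.644, 1.695, -0.008]
ft_force: [-0.2, 0.3, -0.4]
finger_gap: 0.0566
grasp_force: 0.0
```

Call:
{"api": "play_rows", "payload": {"motion": [[[-0.97,0.1,0.04,0,0,0.7,0.6],[-0.97,0.1,0.04,0,0,0.7,0.6],[-0.97,0.1,0.04,0,0,0.7,0.6],[-0.97,0.1,0.04,0,0,0.7,0.6],[-0.97,0.1,0.04,0,0,0.7,0.6]]]}}

```text
time_s: 19.97
position: [0.4926, -0.2807, 0.1366]
tool_rot: [3.003, 0.914, -0.007]
ft_force: [-0.1, -0.3, 0.4]
finger_gap: 0.0563
grasp_force: 0.0
```

Call:
{"api": "play_rows", "payload": {"motion": [[[-0.78,0.59,0.04,0,0,0.7,0.6],[-0.78,0.59,0.04,0,0,0.7,0.6],[-0.78,0.59,0.04,0,0,0.7,0.6],[-0.78,0.59,0.04,0,0,0.7,0.6],[-0.78,0.59,0.04,0,0,0.7,0.6],[-0.78,0.59,0.04,0,0,0.7,0.6],[-0.78,0.59,0.04,0,0,0.7,0.6],[-0.78,0.59,0.04,0,0,0.7,0.6]]]}}

```text
time_s: 20.63
position: [0.4513, -0.4117, 0.1307]
tool_rot: [-3.138, -0.093, 0.002]
ft_force: [-1.0, 0.2, -0.2]
finger_gap: 0.0566
grasp_force: 0.0
```

Run:
```python
from h import *
np.set_printoptions(suppress=True,precision=1)
f=grab('top','t5.png')
print('board (expect 588,~0,97.4)',timber(f,.034,(190,135,300,215),(8,150,75)))
print('incrate',timber(f,.015,(70,185,175,260),amin=30))
print('stock',timber(f,.018,(85,130,140,195),(5,130,35),(18,255,120)))
print('mat',timber(f,.024,(320,165,420,265)))
np.set_printoptions(suppress=True,precision=4)
s=manip.get_state();M=R.from_rotvec(s['tool_rot']).as_matrix();print(s['position'],np.degrees(np.arctan2(M[1,1],M[0,1])),s['qpos'])
B=(.4483,-.4139)
plan([(*B,.006,-87.3,.6,3),(*B,.006,-87.3,0,5),(*B,.12,-87.3,0,2),(*hw(-.031,.010,.13),HD,0,4),(*hw(-.031,.010,.0165),HD,0,3),(*hw(-.031,.010,.0165),HD,.55,3)],dec=2)
```

```text
board (expect 588,~0,97.4) [[589.6   4.  189.6  40.1 -82.3]]
incrate [[436.6 244.9  45.4  37.1  12.6]
 [433.9 362.3  54.6  36.8   2.8]
 [442.5 311.1  50.8  37.   14.4]]
stock [[594.4 347.9 109.4  22.3  24.3]]
mat [[ 371.1 -418.2   36.    33.8  -87. ]]
[ 0.4516 -0.4119  0.1311] -86.61289433907943 [ 0.2846  0.7666  0.7048  1.7147 -0.6144  0.8959 -0.2614]
7 x [-0.02,0.01,0.83,0.0,0.0,0.02,0.6]
5 x [-0.02,0.01,0.83,0.0,0.0,0.02,0]
5 x [-0.02,0.01,0.07,0.0,0.0,0.02,0]
---
5 x [0.22,-0.9,-0.02,0.0,0.0,-0.7,0]
---
5 x [0.66,-0.65,-0.02,0.0,0.0,-0.7,0]
---
9 x [0.9,-0.21,-0.02,0.0,0.0,-0.7,0]
6 x [0.9,-0.21,0.73,0.0,0.0,-0.7,0]
3 x [0.9,-0.21,0.73,0.0,0.0,-0.7,0.55]
```

Call:
{"api": "play_rows", "payload": {"motion": [[[-0.02,0.01,0.83,0,0,0,0.6],[-0.02,0.01,0.83,0,0,0,0.6],[-0.02,0.01,0.83,0,0,0,0.6],[-0.02,0.01,0.83,0,0,0,0.6],[-0.02,0.01,0.83,0,0,0,0.6],[-0.02,0.01,0.83,0,0,0,0.6],[-0.02,0.01,0.83,0,0,0,0],[-0.02,0.01,0.83,0,0,0,0],[-0.02,0.01,0.83,0,0,0,0],[-0.02,0.01,0.83,0,0,0,0],[-0.02,0.01,0.83,0,0,0,0],[-0.02,0.01,0.07,0,0,0,0],[-0.02,0.01,0.07,0,0,0,0],[-0.02,0.01,0.07,0,0,0,0],[-0.02,0.01,0.07,0,0,0,0],[-0.02,0.01,0.07,0,0,0,0]]]}}

```text
time_s: 22.02
position: [0.449, -0.4159, 0.1231]
tool_rot: [3.138, 0.089, 0.004]
ft_force: [0.6, -0.0, -0.9]
finger_gap: 0.0374
grasp_force: 30.0
```

Call:
{"api": "play_rows", "payload": {"motion": [[[0.22,-0.9,-0.02,0,0,-0.7,0],[0.22,-0.9,-0.02,0,0,-0.7,0],[0.22,-0.9,-0.02,0,0,-0.7,0],[0.22,-0.9,-0.02,0,0,-0.7,0],[0.22,-0.9,-0.02,0,0,-0.7,0]]]}}

```text
time_s: 22.43
position: [0.474, -0.2712, 0.1223]
tool_rot: [-2.985, -0.955, 0.002]
ft_force: [-0.1, -1.1, -0.2]
finger_gap: 0.0377
grasp_force: 30.0
```

Call:
{"api": "play_rows", "payload": {"motion": [[[0.66,-0.65,-0.02,0,0,-0.7,0],[0.66,-0.65,-0.02,0,0,-0.7,0],[0.66,-0.65,-0.02,0,0,-0.7,0],[0.66,-0.65,-0.02,0,0,-0.7,0],[0.66,-0.65,-0.02,0,0,-0.7,0]]]}}

```text
time_s: 22.85
position: [0.4991, -0.1352, 0.1255]
tool_rot: [-2.614, -1.731, 0.001]
ft_force: [-0.2, 0.3, -1.2]
finger_gap: 0.0377
grasp_force: 30.0
```

Call:
{"api": "play_rows", "payload": {"motion": [[[0.9,-0.21,-0.02,0,0,-0.7,0],[0.9,-0.21,-0.02,0,0,-0.7,0],[0.9,-0.21,-0.02,0,0,-0.7,0],[0.9,-0.21,-0.02,0,0,-0.7,0],[0.9,-0.21,-0.02,0,0,-0.7,0],[0.9,-0.21,-0.02,0,0,-0.7,0],[0.9,-0.21,-0.02,0,0,-0.7,0],[0.9,-0.21,-0.02,0,0,-0.7,0],[0.9,-0.21,-0.02,0,0,-0.7,0]]]}}

```text
time_s: 23.6
position: [0.5245, -0.0068, 0.13]
tool_rot: [-2.07, -2.363, 0.002]
ft_force: [-0.3, -0.1, 0.4]
finger_gap: 0.0378
grasp_force: 30.0
```

Run:
```python
from h import *
np.set_printoptions(suppress=True,precision=4)
s=manip.get_state();M=R.from_rotvec(s['tool_rot']).as_matrix();print(s['position'],np.degrees(np.arctan2(M[1,1],M[0,1])),s['finger_gap'],hw(-.031,.01,0))
plan([(*hw(-.031,.010,.0165),HD,0,3),(*hw(-.031,.010,.0165),HD,.55,3)],dec=2)
f=grab('top','t6.png'); im=f['frame']; cv2.imwrite('pics/t6c.png',cv2.resize(im[80:275,170:340],None,fx=3,fy=3,interpolation=cv2.INTER_CUBIC))
for q in [(-.012,-.085,.1365),(-.05,-.085,.1365)]:
    p=px(f,hw(*q)); print(((p+.5-[170,80])*3-.5).round(0))
```

```text
[ 0.5245 -0.0068  0.13  ] 7.5541838841848685 0.03781574385681189 (np.float64(0.5270693755891845), np.float64(-0.005080616598557297), 0)
6 x [0.01,0.02,0.76,0.0,0.0,0.0,0]
3 x [0.01,0.02,0.76,0.0,0.0,0.0,0.55]
[323. 272.]
[329. 316.]
```

View pics/t6c.png

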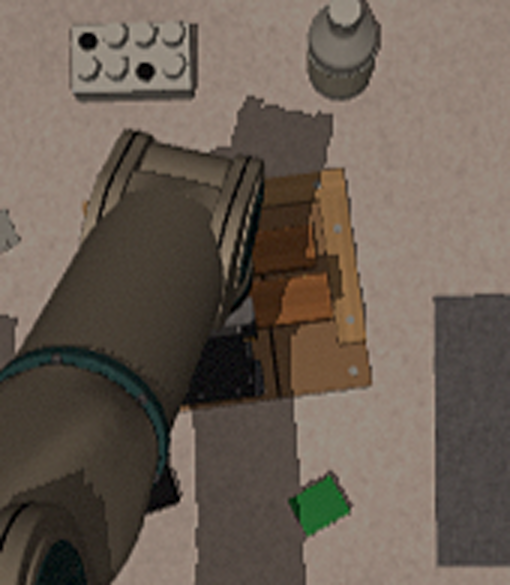

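Call:
{"api": "play_rows", "payload": {"motion": [[[0.03,0.02,0.2,0,0,0,0],[0.03,0.02,0.76,0,0,0,0],[0.03,0.02,0.76,0,0,0,0],[0.03,0.02,0.76,0,0,0,0],[0.03,0.02,0.76,0,0,0,0],[0.03,0.02,0.76,0,0,0,0],[0.03,0.02,0.76,0,0,0,0.55],[0.03,0.02,0.76,0,0,0,0.55],[0.03,0.02,0.76,0,0,0,0.55],[0.03,0.02,0.76,0,0,0,0.55],[0.03,0.02,0.2,0,0,0,0.55],[0.03,0.02,0.2,0,0,0,0.55],[0.03,0.02,0.2,0,0,0,0.55],[0.03,0.02,0.2,0,0,0,0.55]]]}}

```text
time_s: 24.82
position: [0.5293, -0.0008, 0.1029]
tool_rot: [2.064, 2.363, 0.006]
ft_force: [0.0, 0.1, -0.9]
finger_gap: 0.0516
grasp_force: 0.0
```

Run:
```python
from h import *
np.set_printoptions(suppress=True,precision=4)
s=manip.get_state();print(s['position'],s['finger_gap'])
plan([(*hw(-.085,.0,.10),HD-45,1,0),(*hw(-.085,.0,.10),HD-90,1,1),(*hw(-.085,.0,.018),HD-90,1,2),(*hw(-.03,0,.018),HD-90,1,1)],dec=2)
```

```text
[ 0.5293 -0.0008  0.1029] 0.051592960918915264
4 x [-0.05,-0.19,0.01,0.0,0.0,0.5,1]
---
4 x [-0.12,-0.16,0.01,0.0,0.0,0.5,1]
---
8 x [0.0,0.0,0.0,0.0,0.0,1.0,1]
5 x [0.0,0.0,0.55,0.0,0.0,1.0,1]
3 x [0.26,0.26,0.55,0.0,0.0,1.0,1]
```

Call:
{"api": "play_rows", "payload": {"motion": [[[-0.05,-0.19,0,0,0,0.5,1],[-0.05,-0.19,0,0,0,0.5,1],[-0.05,-0.19,0,0,0,0.5,1],[-0.05,-0.19,0,0,0,0.5,1]]]}}

```text
time_s: 25.15
position: [0.499, -0.0122, 0.0997]
tool_rot: [-2.492, -1.912, 0.003]
ft_force: [1.2, 0.2, -0.2]
finger_gap: 0.0752
grasp_force: 0.0
```

Call:
{"api": "play_rows", "payload": {"motion": [[[-0.12,-0.16,0,0,0,0.5,1],[-0.12,-0.16,0,0,0,0.5,1],[-0.12,-0.16,0,0,0,0.5,1],[-0.12,-0.16,0,0,0,0.5,1]]]}}

```text
time_s: 25.48
position: [0.4717, -0.0234, 0.0999]
tool_rot: [-2.816, -1.393, 0.002]
ft_force: [0.2, 1.2, 0.6]
finger_gap: 0.0936
grasp_force: 0.0
```

Call:
{"api": "play_rows", "payload": {"motion": [[[0,0,0,0,0,1,1],[0,0,0,0,0,1,1],[0,0,0,0,0,1,1],[0,0,0,0,0,1,1],[0,0,0,0,0,1,1],[0,0,0,0,0,1,1],[0,0,0,0,0,1,1],[0,0,0,0,0,1,1],[0,0,0,0,0,1,1],[0,0,0,0,0,1,1]]]}}

```text
time_s: 26.32
position: [0.4723, -0.0233, 0.1002]
tool_rot: [-3.134, -0.217, 0.001]
ft_force: [0.2, -0.9, 0.7]
finger_gap: 0.0939
grasp_force: 0.0
```

Run:
```python
from h import *
np.set_printoptions(suppress=True,precision=4)
f=grab('top','t7.png')
np.set_printoptions(suppress=True,precision=1)
b=timber(f,.034,(190,135,300,215)); print(b)
s=manip.get_state();M=R.from_rotvec(s['tool_rot']).as_matrix();p=s['position']
def inv(x,y): d=np.array([x-HK[0],y-HK[1]]);c,sn=np.cos(HK[2]),np.sin(HK[2]);return np.array([c*d[0]+sn*d[1],-sn*d[0]+c*d[1]])*1000
print('tcp hook',inv(*p[:2]),p[2]*1000,np.degrees(np.arctan2(M[1,1],M[0,1])))
for r in b: print(inv(r[0]/1000,r[1]/1000),r[4]-HD)
plan([(*hw(-.085,.0,.018),HD-90,1,2),(*hw(-.06,0,.018),HD-90,1,1),(*hw(-.014,0,.018),HD-90,1,1)],dec=2)
g=grab('wrist','w7.png')
```

```text
[]
tcp hook [-87.7  -1.1] 100.29748402402365 -82.12998536115676
5 x [0.02,-0.01,0.55,0.0,0.0,0.01,1]
2 x [0.18,-0.01,0.55,0.0,0.0,0.01,1]
3 x [0.49,0.0,0.55,0.0,0.0,0.01,1]
```

View pics/w7.png

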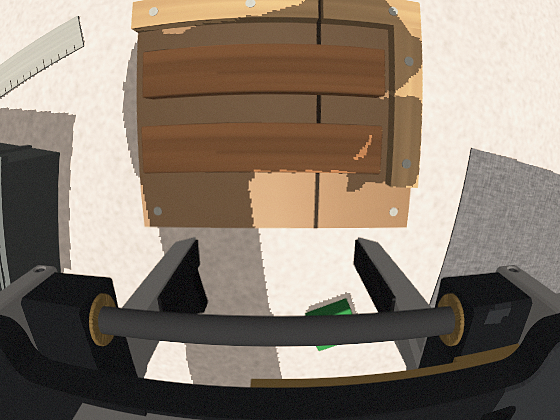

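The wrist view shows both samples lying parallel on the board: the far one at rows 45–95, the near one at rows 122–172. The fingertips are clear in front of them, at (195,240) and (365,240). Next I'll lower and push forward.

Call:
{"api": "play_rows", "payload": {"motion": [[[0.02,0,0.55,0,0,0.01,1],[0.02,0,0.55,0,0,0.01,1],[0.02,0,0.55,0,0,0.01,1],[0.02,0,0.55,0,0,0.01,1],[0.1,0,0.55,0,0,0.01,1],[0.15,0,0.55,0,0,0.01,1],[0.2,0,0.55,0,0,0.01,1],[0.25,0,0.55,0,0,0.01,1],[0.3,0,0.55,0,0,0.01,1],[0.35,0,0.55,0,0,0.01,1],[0.4,0,0.55,0,0,0.01,1],[0.43,0,0.55,0,0,0.01,1],[0.45,0,0.55,0,0,0.01,1],[0.45,0,0.55,0,0,0.01,1],[0.45,0,0.55,0,0,0.01,1]]]}}

```text
time_s: 27.67
position: [0.5397, -0.0145, 0.0179]
tool_rot: [3.135, 0.199, 0.001]
ft_force: [-0.9, 0.3, 0.4]
finger_gap: 0.0941
grasp_force: 0.0
```

```bash
cat >> h.py <<'E'
def inv(x,y): d=np.array([x-HK[0],y-HK[1]]);c,sn=np.cos(HK[2]),np.sin(HK[2]);return np.array([c*d[0]+sn*d[1],-sn*d[0]+c*d[1]])*1000
def where():
    s=manip.get_state();M=R.from_rotvec(s['tool_rot']).as_matrix();p=s['position']
    print('tcp hook',inv(*p[:2]).round(1),round(p[2]*1000,1),'psi-HD',round(np.degrees(np.arctan2(M[1,1],M[0,1]))-HD,2),'F',np.round(s['ft_force'],1),'gap',round(s['finger_gap'],4),'t',s['time_s'])
E
python3 - <<'E'
from h import *
where(); grab('wrist','w8.png')
E
```

```text
tcp hook [-19.7  -0.9] 17.9 psi-HD -90.15 F [-0.9  0.3  0.4] gap 0.0941 t 27.6667
```

View pics/w8.png

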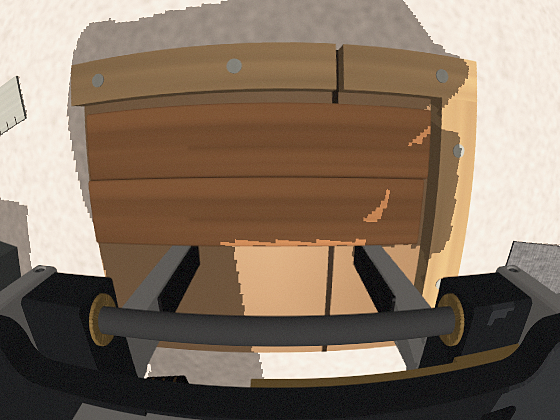

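The samples are now tight together (seam near row 180), with a few mm left to the fence (band at rows 95–108). I'll keep pushing in small steps.

Call:
{"api": "play_rows", "payload": {"motion": [[[0.02,0,0,0,0,0,1],[0.04,0,0,0,0,0,1],[0.06,0,0,0,0,0,1],[0.06,0,0,0,0,0,1],[0.06,0,0,0,0,0,1]]]}}

```text
time_s: 28.13
position: [0.5472, -0.0135, 0.0178]
tool_rot: [-3.135, -0.199, 0.003]
ft_force: [-4.5, -1.4, 2.3]
finger_gap: 0.0939
grasp_force: 2.1
```

Call:
{"api": "play_rows", "payload": {"motion": [[[0.007,0,0,0,0,0,1],[0.013,0,0,0,0,0,1],[0.013,0,0,0,0,0,1]]]}}

```text
time_s: 28.38
position: [0.5473, -0.0134, 0.0178]
tool_rot: [-3.135, -0.2, 0.008]
ft_force: [-7.4, -2.3, 6.2]
finger_gap: 0.0942
grasp_force: 4.0
```

Run:
```python
from h import *
where()
```

```text
tcp hook [-12.1  -0.9] 17.8 psi-HD -90.11 F [-7.4 -2.3  6.2] gap 0.0942 t 28.3833
```

Run:
```python
from h import *
plan([(*hw(-.035,.0,.018),HD-90,.9,1),(*hw(-.035,.02,.09),HD-85,.5,0),(*hw(.037,.145,.09),HD,.28,2),(*hw(.037,.145,.018),HD,.28,2),(*hw(.037,.115,.018),HD,.28,1)],start=(*hw(-.0097,-.0009,.0178),HD-90),dec=2)
```

```text
2 x [-0.17,-0.01,0.0,0.0,0.0,0.0,0.9]
2 x [-0.17,-0.14,-0.48,0.0,0.0,-0.11,0.5]
---
7 x [0.28,-0.39,0.0,0.0,0.0,-0.94,0.28]
---
9 x [0.47,-0.1,0.0,0.0,0.0,-0.94,0.28]
4 x [0.47,-0.1,0.48,0.0,0.0,-0.94,0.28]
2 x [0.32,0.03,0.48,0.0,0.0,-0.94,0.28]
```

Call:
{"api": "play_rows", "payload": {"motion": [[[-0.17,0,0,0,0,0,0.9],[-0.17,0,0,0,0,0,0.9],[-0.17,-0.14,-0.48,0,0,-0.11,0.5],[-0.17,-0.14,-0.48,0,0,-0.11,0.5],[-0.17,-0.14,-0.48,0,0,-0.11,0.5]]]}}

```text
time_s: 28.8
position: [0.5265, 0.006, 0.0944]
tool_rot: [-3.123, -0.337, -0.015]
ft_force: [1.1, 0.9, 0.1]
finger_gap: 0.0678
grasp_force: 0.0
```

Call:
{"api": "play_rows", "payload": {"motion": [[[0.28,-0.39,0,0,0,-0.94,0.28],[0.28,-0.39,0,0,0,-0.94,0.28],[0.28,-0.39,0,0,0,-0.94,0.28],[0.28,-0.39,0,0,0,-0.94,0.28],[0.28,-0.39,0,0,0,-0.94,0.28],[0.28,-0.39,0,0,0,-0.94,0.28],[0.28,-0.39,0,0,0,-0.94,0.28]]]}}

```text
time_s: 29.38
position: [0.552, 0.0711, 0.0901]
tool_rot: [-2.791, -1.442, -0.003]
ft_force: [-0.7, -0.5, 0.0]
finger_gap: 0.0266
grasp_force: 0.0
```

Call:
{"api": "play_rows", "payload": {"motion": [[[0.47,-0.1,0,0,0,-0.94,0.28],[0.47,-0.1,0,0,0,-0.94,0.28],[0.47,-0.1,0,0,0,-0.94,0.28],[0.47,-0.1,0,0,0,-0.94,0.28],[0.47,-0.1,0,0,0,-0.94,0.28],[0.47,-0.1,0,0,0,-0.94,0.28],[0.47,-0.1,0,0,0,-0.94,0.28],[0.47,-0.1,0,0,0,-0.94,0.28],[0.47,-0.1,0,0,0,-0.94,0.28],[0.47,-0.1,0.48,0,0,-0.94,0.28],[0.47,-0.1,0.48,0,0,-0.94,0.28],[0.47,-0.1,0.48,0,0,-0.94,0.28],[0.47,-0.1,0.48,0,0,-0.94,0.28]]]}}

```text
time_s: 30.47
position: [0.5784, 0.1364, 0.0169]
tool_rot: [-2.087, -2.346, 0.005]
ft_force: [1.3, 0.5, 1.4]
finger_gap: 0.0266
grasp_force: 0.0
```

Run:
```python
from h import *
np.set_printoptions(suppress=True,precision=1)
where()
plan([(*hw(.037,.118,.018),HD,.28,1),(*hw(.037,.108,.018),HD,.28,2)])
g=grab('wrist','w9.png'); f=grab('top','t9.png'); cv2.imwrite('pics/t9c.png',cv2.resize(f['frame'][120:230,180:310],None,fx=4,fy=4,interpolation=cv2.INTER_CUBIC))
```

```text
tcp hook [ 38.1 143.7] 16.9 psi-HD -0.71 F [1.3 0.5 1.4] gap 0.0266 t 30.4667
2 x [-0.171,-0.005,-0.007,-0.004,0.001,-0.016,0.28]
3 x [-0.238,-0.004,-0.007,-0.004,0.001,-0.016,0.28]
```

View pics/w9.png

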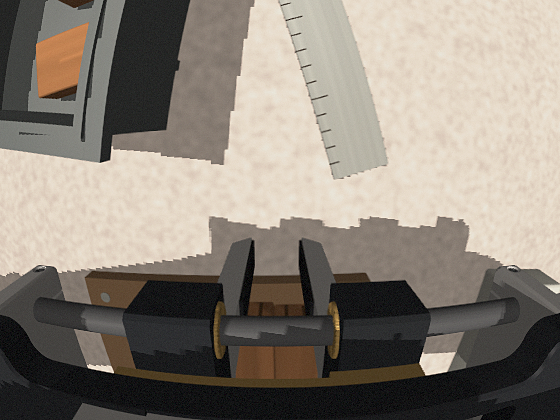

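The fingers, at (235,245) and (315,245), straddle the seam at the samples' left ends. Next I'll push towards the stop.

Call:
{"api": "play_rows", "payload": {"motion": [[[-0.1,0,0,0,0,-0.015,0.28],[-0.17,0,0,0,0,-0.015,0.28],[-0.2,0,0,0,0,-0.015,0.28],[-0.22,0,0,0,0,-0.015,0.28],[-0.24,0,0,0,0,-0.015,0.28],[-0.25,0,0,0,0,-0.015,0.28],[-0.25,0,0,0,0,-0.015,0.28]]]}}

```text
time_s: 31.15
position: [0.5843, 0.0998, 0.0182]
tool_rot: [2.071, 2.362, 0.001]
ft_force: [0.6, 1.0, 1.3]
finger_gap: 0.0267
grasp_force: 0.5
```

Call:
{"api": "play_rows", "payload": {"motion": [[[-0.01,0,0,0,0,0,0.28],[-0.02,0,0,0,0,0,0.28],[-0.02,0,0,0,0,0,0.28]]]}}

```text
time_s: 31.4
position: [0.5842, 0.0982, 0.018]
tool_rot: [-2.069, -2.362, -0.002]
ft_force: [-0.5, 4.4, 2.2]
finger_gap: 0.0263
grasp_force: 2.3
```

Run:
```python
from h import *
where()
```

```text
tcp hook [ 38.9 105. ] 18.0 psi-HD 0.15 F [-0.5  4.4  2.2] gap 0.0263 t 31.4
```

Call:
{"api": "play_rows", "payload": {"motion": [[[-0.01,0,0,0,0,0,0.28],[-0.02,0,0,0,0,0,0.28],[-0.02,0,0,0,0,0,0.28],[-0.02,0,0,0,0,0,0.28]]]}}

```text
time_s: 31.73
position: [0.5842, 0.0981, 0.018]
tool_rot: [-2.066, -2.361, -0.005]
ft_force: [-0.3, 9.2, 3.3]
finger_gap: 0.0264
grasp_force: 4.8
```

Run:
```python
from h import *
where()
s=hw(.037,.103,.018)
plan([(*hw(.037,.13,.018),HD,.3,0),(*hw(.037,.14,.11),HD,.3,0),(*hw(-.05,.04,.11),HD-45,1,0),(*hw(-.06,0,.11),HD-90,1,3)],start=(*hw(.0389,.101,.018),HD),dec=2)
```

```text
tcp hook [ 38.9 105. ] 18.0 psi-HD 0.23 F [-0.3  9.2  3.3] gap 0.0264 t 31.7333
1 x [0.19,-0.01,0.0,0.0,0.0,0.0,0.3]
3 x [0.26,-0.01,-0.61,0.0,0.0,0.0,0.3]
7 x [-0.41,-0.59,-0.61,0.0,0.0,1.0,1]
---
10 x [-0.24,0.14,0.0,0.0,0.0,1.0,1]
```

Call:
{"api": "play_rows", "payload": {"motion": [[[0.19,0,0,0,0,0,0.3],[0.19,0,0,0,0,0,0.3],[0.26,0,-0.61,0,0,0,0.3],[0.26,0,-0.61,0,0,0,0.3],[0.26,0,-0.61,0,0,0,0.3],[0.26,0,-0.61,0,0,0,0.3],[-0.41,-0.59,-0.61,0,0,0.99,1],[-0.41,-0.59,-0.61,0,0,0.99,1],[-0.41,-0.59,-0.61,0,0,0.99,1],[-0.41,-0.59,-0.61,0,0,0.99,1],[-0.41,-0.59,-0.61,0,0,0.99,1],[-0.41,-0.59,-0.61,0,0,0.99,1],[-0.41,-0.59,-0.61,0,0,0.99,1],[-0.41,-0.59,-0.61,0,0,0.99,1]]]}}

```text
time_s: 32.9
position: [0.504, 0.0204, 0.1083]
tool_rot: [2.811, 1.402, -0.005]
ft_force: [-0.1, 0.6, -0.4]
finger_gap: 0.0782
grasp_force: 0.0
```

Call:
{"api": "play_rows", "payload": {"motion": [[[-0.24,0.14,0,0,0,1,1],[-0.24,0.14,0,0,0,1,1],[-0.24,0.14,0,0,0,1,1],[-0.24,0.14,0,0,0,1,1],[-0.24,0.14,0,0,0,1,1],[-0.24,0.14,0,0,0,1,1],[-0.24,0.14,0,0,0,1,1],[-0.24,0.14,0,0,0,1,1],[-0.24,0.14,0,0,0,1,1],[-0.24,0.14,0,0,0,1,1]]]}}

```text
time_s: 33.73
position: [0.4998, -0.0203, 0.1091]
tool_rot: [3.134, 0.222, -0.001]
ft_force: [-0.3, 0.3, 0.6]
finger_gap: 0.0941
grasp_force: 0.0
```

Run:
```python
from h import *
where(); grab('wrist','w10.png')
plan([(*hw(-.04,0,.018),HD-90,1,3),(*hw(-.0105,0,.018),HD-90,1,0)])
```

```text
tcp hook [-60.   -1.6] 109.1 psi-HD -89.32 F [-0.3  0.3  0.6] gap 0.0941 t 33.7333
6 x [0.133,-0.009,0.608,0.0,0.001,0.014,1]
1 x [0.33,-0.007,0.608,0.0,0.001,0.014,1]
```

View pics/w10.png

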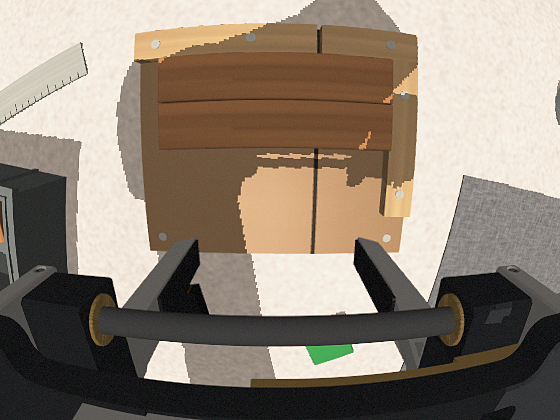

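Both samples look home against the fence (row ~55) and the stop (col ~392), with a thin seam near row 102. One gentle re-push at the fence will close any gap.

Call:
{"api": "play_rows", "payload": {"motion": [[[0.13,0,0.61,0,0,0.01,1],[0.13,0,0.61,0,0,0.01,1],[0.13,0,0.61,0,0,0.01,1],[0.13,0,0.61,0,0,0.01,1],[0.13,0,0.61,0,0,0.01,1],[0.2,0,0.61,0,0,0.01,1],[0.25,0,0.61,0,0,0.01,1],[0.29,0,0.61,0,0,0.01,1],[0.31,0,0.61,0,0,0.01,1],[0.33,0,0.61,0,0,0.01,1],[0.33,0,0.61,0,0,0.01,1]]]}}

```text
time_s: 34.7
position: [0.5476, -0.0136, 0.0183]
tool_rot: [-3.134, -0.206, 0.004]
ft_force: [-3.6, -1.8, 3.6]
finger_gap: 0.0936
grasp_force: 1.8
```

Run:
```python
from h import *
where()
```

```text
tcp hook [-11.7  -1.1] 18.3 psi-HD -89.88 F [-3.6 -1.8  3.6] gap 0.0936 t 34.7
```

Run:
```python
from h import *
np.set_printoptions(suppress=True,precision=1)
print('stock',timber(grab('top'),.018,(85,130,140,195),(5,130,35),(18,255,120)))
g=(.5971,.3491)
plan([(*hw(-.03,.0,.018),HD-90,.9,0),(*hw(-.04,.03,.10),HD-90,.5,0),(.52,.2,.16,-75,.5,0),(*g,.16,-65.8,.5,1),(*g,.08,-65.8,.5,3)],start=(*hw(-.0095,-.001,.018),HD-90),dec=2)
```

```text
stock [[609.3 354.7  77.   22.3  24.3]]
1 x [-0.14,-0.01,0.0,0.0,0.0,0.0,0.9]
3 x [-0.2,-0.21,-0.55,0.0,0.0,0.0,0.5]
---
3 x [0.09,-0.61,-0.2,0.0,0.0,-0.08,0.5]
---
3 x [0.14,-0.61,-0.2,0.0,0.0,-0.08,0.5]
---
6 x [0.75,-0.83,0.0,0.0,0.0,-0.2,0.5]
5 x [0.75,-0.83,0.53,0.0,0.0,-0.2,0.5]
```

Call:
{"api": "play_rows", "payload": {"motion": [[[-0.14,0,0,0,0,0,0.9],[-0.14,0,0,0,0,0,0.9],[-0.2,-0.21,-0.55,0,0,0,0.5],[-0.2,-0.21,-0.55,0,0,0,0.5],[-0.2,-0.21,-0.55,0,0,0,0.5]]]}}

```text
time_s: 35.17
position: [0.518, 0.0158, 0.1048]
tool_rot: [-3.134, -0.207, -0.01]
ft_force: [0.6, 0.6, -0.5]
finger_gap: 0.0679
grasp_force: 0.0
```

Call:
{"api": "play_rows", "payload": {"motion": [[[0.1,-0.61,-0.2,0,0,-0.08,0.5],[0.1,-0.61,-0.2,0,0,-0.08,0.5],[0.1,-0.61,-0.2,0,0,-0.08,0.5]]]}}

```text
time_s: 35.42
position: [0.5197, 0.1133, 0.1317]
tool_rot: [-3.122, -0.313, -0.004]
ft_force: [0.5, 0.1, -1.1]
finger_gap: 0.0486
grasp_force: 0.0
```

Call:
{"api": "play_rows", "payload": {"motion": [[[0.14,-0.61,-0.2,0,0,-0.08,0.5],[0.14,-0.61,-0.2,0,0,-0.08,0.5],[0.14,-0.61,-0.2,0,0,-0.08,0.5]]]}}

```text
time_s: 35.67
position: [0.5223, 0.2078, 0.1616]
tool_rot: [-3.111, -0.412, -0.005]
ft_force: [1.2, -0.2, -0.2]
finger_gap: 0.0469
grasp_force: 0.0
```

Call:
{"api": "play_rows", "payload": {"motion": [[[0.75,-0.83,0,0,0,-0.2,0.5],[0.75,-0.83,0,0,0,-0.2,0.5],[0.75,-0.83,0,0,0,-0.2,0.5],[0.75,-0.83,0,0,0,-0.2,0.5],[0.75,-0.83,0,0,0,-0.2,0.5],[0.75,-0.83,0,0,0,-0.2,0.5],[0.75,-0.83,0.4,0,0,-0.2,0.5],[0.75,-0.83,0.4,0,0,-0.2,0.5],[0.75,-0.83,0.4,0,0,-0.2,0.5],[0.75,-0.83,0.4,0,0,-0.2,0.5]]]}}

```text
time_s: 36.5
position: [0.5981, 0.3478, 0.1001]
tool_rot: [3.074, 0.642, -0.003]
ft_force: [0.4, 0.5, 0.5]
finger_gap: 0.0472
grasp_force: 0.0
```

Run:
```python
from h import *
np.set_printoptions(suppress=True,precision=4)
s=manip.get_state();M=R.from_rotvec(s['tool_rot']).as_matrix();print(s['position'],np.degrees(np.arctan2(M[1,1],M[0,1])))
f=grab('wrist','w11.png'); 
th=np.radians(-65.8)
def sq(x,y,z): return (.5944+np.cos(th)*x-np.sin(th)*y,.3479+np.sin(th)*x+np.cos(th)*y,z)
im=f['frame'].copy()
for q in [(-.01,-.055,.018),(.01,-.055,.018),(.01,.055,.018),(-.01,.055,.018),(.16,-.055,.003),(.16,-.019,.003),(.01,-.019,.010)]:
    p=px(f,sq(*q),True); cv2.circle(im,tuple(int(v) for v in p),3,(0,255,0),-1)
cv2.imwrite('pics/w11.png',im)
g=(.5971,.3491)
plan([(*g,.005,-65.8,.5,3),(*g,.005,-65.8,0,6),(*g,.06,-65.8,0,3)])
```

```text
[0.5981 0.3478 0.1001] -66.41924833979462
6 x [-0.012,-0.011,0.644,0.001,-0.002,-0.013,0.5]
6 x [-0.012,-0.011,0.644,0.001,-0.002,-0.013,0]
5 x [-0.012,-0.011,0.278,0.001,-0.002,-0.013,0]
```

View pics/w11.png

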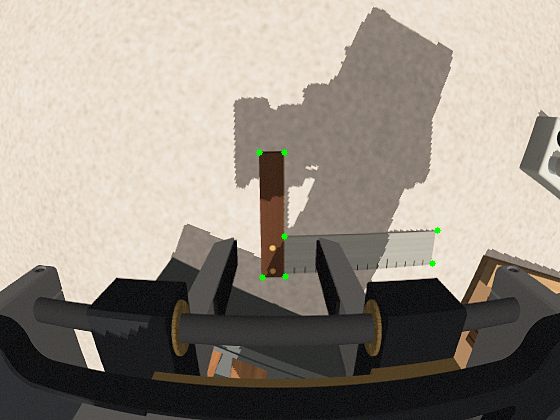

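The projected model corners (green) land on the stock and blade, so the square's pose is confirmed. Now to grasp it.

Call:
{"api": "play_rows", "payload": {"motion": [[[-0.01,-0.01,0.64,0,0,-0.013,0.5],[-0.01,-0.01,0.64,0,0,-0.013,0.5],[-0.01,-0.01,0.64,0,0,-0.013,0.5],[-0.01,-0.01,0.64,0,0,-0.013,0.5],[-0.01,-0.01,0.64,0,0,-0.013,0.5],[-0.01,-0.01,0.64,0,0,-0.013,0],[-0.01,-0.01,0.64,0,0,-0.013,0],[-0.01,-0.01,0.64,0,0,-0.013,0],[-0.01,-0.01,0.64,0,0,-0.013,0],[-0.01,-0.01,0.64,0,0,-0.013,0],[-0.01,-0.01,0.64,0,0,-0.013,0],[-0.01,-0.01,0.4,0,0,-0.013,0],[-0.01,-0.01,0,0,0,-0.013,0],[-0.01,-0.01,-0.4,0,0,-0.013,0],[-0.01,-0.01,-0.4,0,0,-0.013,0],[-0.01,-0.01,-0.4,0,0,-0.013,0]]]}}

```text
time_s: 37.88
position: [0.6013, 0.3508, 0.1688]
tool_rot: [-3.069, -0.66, -0.02]
ft_force: [1.4, 1.0, 0.1]
finger_gap: 0.0197
grasp_force: 29.8
```

Run:
```python
from h import *
where()
q=(-.031,.020+.003)
print(hw(*q,0))
plan([(.55,.17,.15,-30,0,0),(*hw(*q,.12),HD,0,4)],start=(.5971,.3491,.16,-65.8),dec=2)
f=grab('wrist','w12.png'); f=grab('top','t12.png')
```

```text
tcp hook [ 88.5 353.3] 168.8 psi-HD -73.13 F [1.4 1.  0.1] gap 0.0197 t 37.8833
(np.float64(0.5253931553605091), np.float64(0.007810864532211942), 0)
6 x [-0.78,0.96,0.07,0.0,0.0,-0.8,0]
---
3 x [-0.51,0.2,0.1,0.0,0.0,-0.42,0]
---
7 x [-0.55,0.03,0.1,0.0,0.0,-0.42,0]
```

View pics/w12.png

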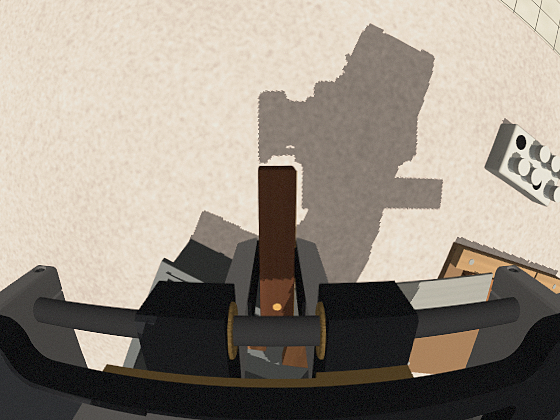

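The square is held by its stock (col ~277, gap 19.7 mm), with the blade out to the right at about (450,292). Carrying it over to the board.

Call:
{"api": "play_rows", "payload": {"motion": [[[-0.78,0.96,0.07,0,0,-0.8,0],[-0.78,0.96,0.07,0,0,-0.8,0],[-0.78,0.96,0.07,0,0,-0.8,0],[-0.78,0.96,0.07,0,0,-0.8,0],[-0.78,0.96,0.07,0,0,-0.8,0],[-0.78,0.96,0.07,0,0,-0.8,0],[-0.78,0.96,0.07,0,0,-0.8,0]]]}}

```text
time_s: 38.57
position: [0.5476, 0.1696, 0.1485]
tool_rot: [-2.718, -1.571, 0.005]
ft_force: [-0.2, 0.7, -2.3]
finger_gap: 0.0198
grasp_force: 29.8
```

Call:
{"api": "play_rows", "payload": {"motion": [[[-0.51,0.2,0.1,0,0,-0.42,0],[-0.51,0.2,0.1,0,0,-0.42,0],[-0.51,0.2,0.1,0,0,-0.42,0]]]}}

```text
time_s: 38.82
position: [0.5349, 0.0816, 0.1332]
tool_rot: [2.423, 1.997, -0.011]
ft_force: [-1.6, -1.4, -0.8]
finger_gap: 0.0198
grasp_force: 29.8
```

Call:
{"api": "play_rows", "payload": {"motion": [[[-0.55,0.03,0.1,0,0,-0.42,0],[-0.55,0.03,0.1,0,0,-0.42,0],[-0.55,0.03,0.1,0,0,-0.42,0],[-0.55,0.03,0.1,0,0,-0.42,0],[-0.55,0.03,0.1,0,0,-0.42,0],[-0.55,0.03,0.1,0,0,-0.42,0],[-0.55,0.03,0.1,0,0,-0.42,0]]]}}

```text
time_s: 39.4
position: [0.5264, 0.0101, 0.1195]
tool_rot: [-2.056, -2.374, -0.0]
ft_force: [0.5, -0.3, -1.8]
finger_gap: 0.0198
grasp_force: 29.8
```

Run:
```python
from h import *
where()
q=(-.031,.023)
plan([(*hw(*q,.04),HD,0,4),(*hw(*q,.033),HD,0,4)])
f=grab('top','t13.png'); s=grab('scene','s13.png')
cv2.imwrite('pics/v13.png',np.hstack([cv2.resize(f['frame'][110:240,185:315],(400,400),interpolation=cv2.INTER_CUBIC),cv2.resize(s['frame'][180:310,250:380],(400,400),interpolation=cv2.INTER_CUBIC)]))
```

```text
tcp hook [-29.7  25.1] 119.5 psi-HD 0.79 F [ 0.5 -0.3 -1.8] gap 0.0198 t 39.4
6 x [-0.015,-0.009,0.53,0.0,-0.001,0.018,0]
5 x [-0.015,-0.009,0.577,0.0,-0.001,0.018,0]
```

View pics/v13.png

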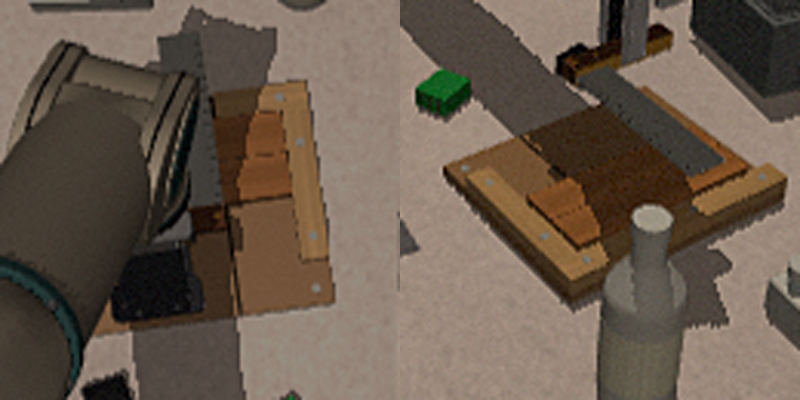

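The square hangs level. In the left panel the blade is at (195,120), parallel to the slot line, and the stock end is at (208,218) in front of the samples. Lowering it now.

Call:
{"api": "play_rows", "payload": {"motion": [[[-0.015,-0.01,0.2,0,0,0.018,0],[-0.015,-0.01,0.4,0,0,0.018,0],[-0.015,-0.01,0.5,0,0,0.018,0],[-0.015,-0.01,0.53,0,0,0.018,0],[-0.015,-0.01,0.55,0,0,0.018,0],[-0.015,-0.01,0.55,0,0,0.018,0],[-0.015,-0.01,0.55,0,0,0.018,0]]]}}

```text
time_s: 40.08
position: [0.5258, 0.0053, 0.0383]
tool_rot: [2.075, 2.357, 0.002]
ft_force: [-0.8, 0.5, -1.7]
finger_gap: 0.0197
grasp_force: 29.8
```

Run:
```python
from h import *
where()
plan([(*hw(-.031,.023,.032),HD,0,1)])
```

```text
tcp hook [-30.9  20.4] 38.3 psi-HD -0.13 F [-0.8  0.5 -1.7] gap 0.0197 t 40.0833
2 x [0.017,-0.001,0.042,0.002,0.0,-0.003,0]
```

Call:
{"api": "play_rows", "payload": {"motion": [[[0.017,0,0.02,0,0,0,0],[0.017,0,0.03,0,0,0,0],[0.017,0,0.042,0,0,0,0],[0.017,0,0.042,0,0,0,0],[0.017,0,0.042,0,0,0,0]]]}}

```text
time_s: 40.5
position: [0.5256, 0.0076, 0.0316]
tool_rot: [2.075, 2.357, 0.002]
ft_force: [1.3, 0.1, 1.9]
finger_gap: 0.0196
grasp_force: 29.9
```

Run:
```python
from h import *
where()
```

```text
tcp hook [-30.8  22.7] 31.6 psi-HD -0.14 F [1.3 0.1 1.9] gap 0.0196 t 40.5
```

Call:
{"api": "play_rows", "payload": {"motion": [[[0,0,0,0,0,0,0.29],[0,0,0,0,0,0,0.29],[0,0,0,0,0,0,0.29],[0,0,0,0,0,0,0.29],[0,0,-0.1,0,0,0,0.29],[0,0,-0.3,0,0,0,0.29],[0,0,-0.5,0,0,0,0.29],[0,0,-0.5,0,0,0,0.29],[0,0,-0.5,0,0,0,0.29]]]}}

```text
time_s: 41.25
position: [0.5257, 0.0078, 0.1074]
tool_rot: [2.074, 2.357, 0.004]
ft_force: [-1.1, -0.5, 0.0]
finger_gap: 0.0271
grasp_force: 0.0
```

Run:
```python
from h import *
where()
plan([(*hw(-.055,.02,.106),HD-45,.64,0),(*hw(-.085,.018,.106),HD-90,.64,4)],dec=2)
```

```text
tcp hook [-30.7  22.9] 107.4 psi-HD -0.12 F [-1.1 -0.5  0. ] gap 0.0271 t 41.25
7 x [-0.02,-0.16,0.01,0.0,0.0,1.0,0.64]
---
11 x [-0.15,-0.13,0.0,0.0,0.0,1.0,0.64]
```

Call:
{"api": "play_rows", "payload": {"motion": [[[-0.02,-0.16,0,0,0,1,0.64],[-0.02,-0.16,0,0,0,1,0.64],[-0.02,-0.16,0,0,0,1,0.64],[-0.02,-0.16,0,0,0,1,0.64],[-0.02,-0.16,0,0,0,1,0.64],[-0.02,-0.16,0,0,0,1,0.64],[-0.02,-0.16,0,0,0,1,0.64]]]}}

```text
time_s: 41.83
position: [0.5, 0.0017, 0.1047]
tool_rot: [-2.824, -1.376, 0.005]
ft_force: [0.3, 0.1, 0.8]
finger_gap: 0.06
grasp_force: 0.0
```

Call:
{"api": "play_rows", "payload": {"motion": [[[-0.15,-0.13,0,0,0,1,0.64],[-0.15,-0.13,0,0,0,1,0.64],[-0.15,-0.13,0,0,0,1,0.64],[-0.15,-0.13,0,0,0,1,0.64],[-0.15,-0.13,0,0,0,1,0.64],[-0.15,-0.13,0,0,0,1,0.64],[-0.15,-0.13,0,0,0,1,0.64],[-0.15,-0.13,0,0,0,1,0.64],[-0.15,-0.13,0,0,0,1,0.64],[-0.15,-0.13,0,0,0,1,0.64],[-0.15,-0.13,0,0,0,1,0.64]]]}}

```text
time_s: 42.75
position: [0.4717, -0.0043, 0.1059]
tool_rot: [-3.135, -0.2, 0.001]
ft_force: [0.5, 0.6, -0.1]
finger_gap: 0.0602
grasp_force: 0.0
```

Run:
```python
from h import *
where()
plan([(*hw(-.085,.018,.030),HD-90,.64,2),(*hw(-.055,.018,.030),HD-90,.64,1),(*hw(-.032,.018,.030),HD-90,.64,2)])
f=grab('wrist'); im=f['frame'].copy()
# expected features with square at hook (-.031,.020), samples, slot, in green (square) / blue (board)
for q in [(-.041,-.035,.044),(-.041,.075,.044),(-.021,-.035,.044),(-.021,.075,.044),(.129,-.035,.0365),(.129,.001,.0365)]:
    cv2.circle(im,tuple(int(v) for v in px(f,hw(*q),True)),2,(0,255,0),-1)
for q in [(.075,.095,.034),(.075,-.095,.034),(-.001,.095,.034),(-.001,-.095,.034),(-.1,-.035,.012),(.1,-.035,.027),(.1,.12,.027),(.1,-.12,.027)]:
    cv2.circle(im,tuple(int(v) for v in px(f,hw(*q),True)),2,(255,0,0),-1)
cv2.imwrite('pics/w14.png',cv2.resize(im[0:280,90:460],None,fx=2.1,fy=2.1,interpolation=cv2.INTER_CUBIC))
```

```text
tcp hook [-85.8  18. ] 105.9 psi-HD -90.1 F [ 0.5  0.6 -0.1] gap 0.0602 t 42.75
4 x [0.006,0.0,0.506,0.0,0.001,-0.002,0.64]
2 x [0.206,-0.001,0.506,0.0,0.001,-0.002,0.64]
3 x [0.359,-0.001,0.505,0.0,0.001,-0.002,0.64]
```

View pics/w14.png

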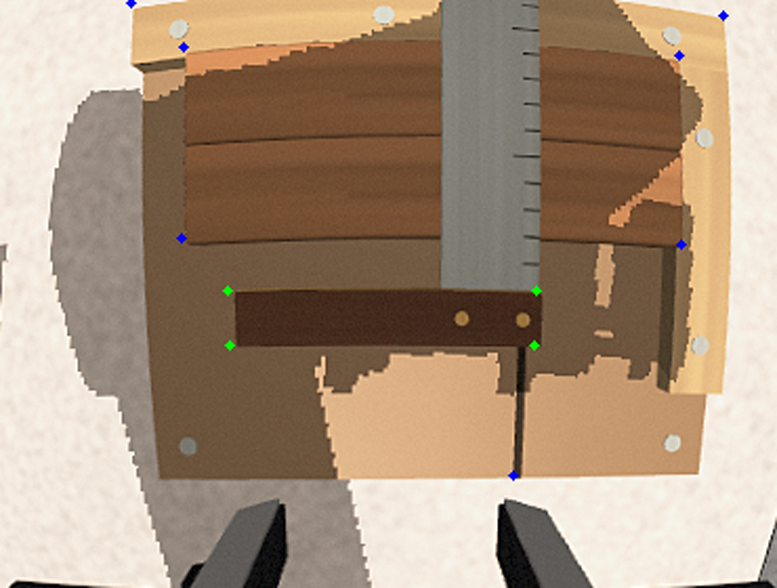

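The square lies across both samples with its stock parallel to their front edge. Square and board show the same ~5 px offset from the model, so the blade's outer edge is on the slot line. The stock is about 20 mm short of the edge, so next I'll push it flush.

Call:
{"api": "play_rows", "payload": {"motion": [[[0,0,0.25,0,0,0,0.64],[0,0,0.505,0,0,0,0.64],[0,0,0.505,0,0,0,0.64],[0,0,0.505,0,0,0,0.64],[0.1,0,0.505,0,0,0,0.64],[0.17,0,0.505,0,0,0,0.64],[0.2,0,0.505,0,0,0,0.64],[0.22,0,0.505,0,0,0,0.64],[0.24,0,0.505,0,0,0,0.64],[0.26,0,0.505,0,0,0,0.64],[0.28,0,0.505,0,0,0,0.64],[0.3,0,0.505,0,0,0,0.64],[0.32,0,0.505,0,0,0,0.64],[0.335,0,0.505,0,0,0,0.64],[0.335,0,0.505,0,0,0,0.64]]]}}

```text
time_s: 44.05
position: [0.5225, 0.0021, 0.0303]
tool_rot: [3.135, 0.199, 0.001]
ft_force: [-0.2, 0.7, -0.4]
finger_gap: 0.0604
grasp_force: 0.0
```

Call:
{"api": "play_rows", "payload": {"motion": [[[0.01,0,0,0,0,0,0.64],[0.02,0,0,0,0,0,0.64],[0.02,0,0,0,0,0,0.64]]]}}

```text
time_s: 44.3
position: [0.525, 0.0025, 0.0303]
tool_rot: [3.135, 0.199, 0.0]
ft_force: [-1.0, -0.4, -0.1]
finger_gap: 0.0598
grasp_force: 0.2
```

Run:
```python
from h import *
where()
```

```text
tcp hook [-32.1  17.8] 30.3 psi-HD -90.13 F [-1.  -0.4 -0.1] gap 0.0598 t 44.3
```

Call:
{"api": "play_rows", "payload": {"motion": [[[0.005,0,0,0,0,0,0.64],[0.01,0,0,0,0,0,0.64],[0.01,0,0,0,0,0,0.64]]]}}

```text
time_s: 44.55
position: [0.5252, 0.0025, 0.0303]
tool_rot: [-3.135, -0.199, 0.003]
ft_force: [-4.1, -1.4, 2.2]
finger_gap: 0.0601
grasp_force: 2.1
```

Call:
{"api": "play_rows", "payload": {"motion": [[[0.005,0,0,0,0,0,0.64],[0.01,0,0,0,0,0,0.64],[0.01,0,0,0,0,0,0.64]]]}}

```text
time_s: 44.8
position: [0.5252, 0.0026, 0.0301]
tool_rot: [-3.135, -0.2, 0.007]
ft_force: [-6.6, -1.9, 5.5]
finger_gap: 0.06
grasp_force: 3.6
```

Run:
```python
from h import *
where()
```

```text
tcp hook [-31.8  17.8] 30.1 psi-HD -90.12 F [-6.6 -1.9  5.5] gap 0.06 t 44.8
```

Call:
{"api": "play_rows", "payload": {"motion": [[[-0.1,0,0,0,0,0,0.64],[-0.37,0,0,0,0,0,0.64],[-0.37,0,0,0,0,0,0.64],[-0.37,0,-0.5,0,0,0,0.64],[-0.37,0,-0.5,0,0,0,0.64],[-0.37,0,-0.5,0,0,0,0.64],[-0.37,0,-0.5,0,0,0,0.64],[-0.37,0,-0.5,0,0,0,0.64]]]}}

```text
time_s: 45.47
position: [0.4732, -0.0035, 0.1052]
tool_rot: [-3.135, -0.2, -0.001]
ft_force: [0.1, 0.0, -0.4]
finger_gap: 0.0601
grasp_force: 0.0
```

```bash
cat > chk.py <<'E'
from h import *
np.set_printoptions(suppress=True,precision=1,linewidth=150)
where()
f=grab('wrist','w15.png'); g=cv2.cvtColor(f['frame'],cv2.COLOR_BGR2GRAY).astype(np.float32); S=cv2.cvtColor(f['frame'],cv2.COLOR_BGR2HSV)[...,1].astype(np.float32)
def prof(img,a,b,n):  # samples along hook-frame segment
    P=np.array([px(f,hw(*(np.array(a)+(np.array(b)-np.array(a))*k)),True) for k in np.linspace(0,1,n)],np.float32)
    return cv2.remap(img,P[:,0].reshape(1,-1),P[:,1].reshape(1,-1),cv2.INTER_LINEAR)[0]
ys=np.linspace(-.06,.0,121)
for x in (-.09,-.08,-.07,-.05): p=prof(g,(x,-.06,.012),(x,0,.012),121); print('slot y at x',x,1e3*ys[p.argmin()],p.min(),np.median(p))
def edge(img,a,b,n=161,w=4,sign=1):
    p=prof(img,a,b,n); d=np.array([p[i:i+w].mean()-p[i-w:i].mean() for i in range(w,n-w)])*sign
    i=d.argmax()+w; return 1e3*(np.array(a)+(np.array(b)-np.array(a))*(i-.5)/(n-1)), d.max()
for x in (.01,.03,.05,.065): print('blade outer',x,edge(S,(x,-.01,.0365),(x,-.06,.0365)))
for x in (.01,.03,.05,.065): print('blade inner',x,edge(S,(x,-.02,.0365),(x,.03,.0365)))
for y in (.01,.03,.045,.06,.07): print('stock front/back y',y,edge(g,(-.005,y,.044),(-.05,y,.044)),edge(g,(-.02,y,.04),(.03,y,.04)))
for y in (.02,.04,.06,.08): print('seam/back y',y,1e3*np.linspace(.02,.055,141)[prof(g,(.02,y,.034),(.055,y,.034),141).argmin()],prof(g,(.02,y,.034),(.055,y,.034),141).min())
for x in (.01,.03,.05,.07): print('left end',x,edge(g,(x,.08,.034),(x,.115,.034),sign=-1),'right',edge(g,(x,-.085,.034),(x,-.11,.034),sign=-1))
E
python3 chk.py
```

```text
tcp hook [-84.2  18.5] 105.2 psi-HD -90.11 F [ 0.1  0.  -0.4] gap 0.0601 t 45.4667
slot y at x -0.09 -35.5 47.93457 175.71875
slot y at x -0.08 -34.99999999999999 43.453125 175.30273
slot y at x -0.07 -35.5 48.148438 173.53125
slot y at x -0.05 -35.5 23.908203 92.00293
blade outer 0.01 (array([ 10. , -36.7,  36.5]), np.float32(107.81079))
blade outer 0.03 (array([ 30. , -36.4,  36.5]), np.float32(100.77734))
blade outer 0.05 (array([ 50. , -36.4,  36.5]), np.float32(118.54224))
blade outer 0.065 (array([ 65. , -36.4,  36.5]), np.float32(94.54492))
blade inner 0.01 (array([10. , -0.5, 36.5]), np.float32(100.10254))
blade inner 0.03 (array([30. , -0.5, 36.5]), np.float32(105.01758))
blade inner 0.05 (array([50. , -0.2, 36.5]), np.float32(99.63159))
blade inner 0.065 (array([65. , -0.5, 36.5]), np.float32(116.64014))
stock front/back y 0.01 (array([-33.5,  10. ,  44. ]), np.float32(85.19922)) (array([-2.7, 10. , 40. ]), np.float32(27.322266))
stock front/back y 0.03 (array([-22.9,  30. ,  44. ]), np.float32(33.796875)) (array([-2.7, 30. , 40. ]), np.float32(28.171875))
stock front/back 
[... 297 characters left out ...]
oat32(30.818604)) (array([-3.3, 70. , 40. ]), np.float32(23.333008))
seam/back y 0.02 35.50000000000001 56.371094
seam/back y 0.04 35.25 65.65234
seam/back y 0.06 35.25 65.09375
seam/back y 0.08 34.75 51.95703
left end 0.01 (array([ 10. , 108.8,  34. ]), np.float32(4.1311035)) right (array([ 10. , -96.5,  34. ]), np.float32(7.875))
left end 0.03 (array([30., 93., 34.]), np.float32(5.197998)) right (array([ 30. , -88.5,  34. ]), np.float32(5.290283))
left end 0.05 (array([ 50. , 113.1,  34. ]), np.float32(5.3583984)) right (array([ 50., -93.,  34.]), np.float32(3.6816406))
left end 0.07 (array([70. , 94.3, 34. ]), np.float32(49.018066)) right (array([ 70., -93.,  34.]), np.float32(11.228027))
```

```bash
cat >> chk.py <<'E'
print('--')
for x in (.008,.018,.03,.045,.06): print('left end S',x,edge(S,(x,.085,.034),(x,.11,.034),sign=-1),edge(S,(x,-.085,.034),(x,-.11,.034),sign=-1))
print('incrate',timber(grab('top'),.015,(70,185,175,260),amin=30))
E
python3 chk.py | sed -n '/--/,$p'
```

```text
--
left end S 0.008 (array([ 8. , 93.5, 34. ]), np.float32(18.623047)) (array([  8. , -94.6,  34. ]), np.float32(21.532715))
left end S 0.018 (array([18. , 94.1, 34. ]), np.float32(19.489746)) (array([ 18. , -94.5,  34. ]), np.float32(24.368164))
left end S 0.03 (array([30. , 94.1, 34. ]), np.float32(31.646973)) (array([ 30. , -94.5,  34. ]), np.float32(26.106934))
left end S 0.045 (array([45. , 94.1, 34. ]), np.float32(24.235107)) (array([  45., -101.,   34.]), np.float32(53.392822))
left end S 0.06 (array([60. , 94.5, 34. ]), np.float32(26.738525)) (array([ 60. , -94.1,  34. ]), np.float32(24.026611))
incrate [[452.6 363.2  36.7  17.1 -87.6]]
```

Run:
```python
from h import *
np.set_printoptions(suppress=True,precision=1)
print(timber(grab('top'),.015,(70,185,175,260),(4,120,25),(20,255,255),amin=30))
print(manip.hand_in())
```

```text
[[454.3 362.3  41.2  18.5 -77.3]]
the job is handed in; nothing more can be done
None
```

The offcuts are in the crate, both samples sit tight against the fence and stop, and the square lies flush with its blade about 1 mm from the slot line. The job is handed in, but my last top-camera check picked out only one of the three offcuts (I took this to be the arm's shadow or the arm blocking the view), and I don't have the verdict.

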